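Plug the open port, then snap the grease coupler onto the tilted nipple and hold it

TASK

One of the three ports in the grease distributor block has lost its blanking plug: push the spare plug fully home in the empty port, let go of it, and leave the two fitted plugs alone. Then press the grease coupler squarely onto the tilted nipple, in line with the nipple, until it snaps in, and keep it pressed down past the snap against the spring: the program finishes while the gripper is still holding the coupler there. Do not disturb the screwdriver, tape measure or hammer.

Things in the scene. Friction and masses are not known exactly. Their poses are not given: they have to be found in the camera images.
- manifold: grease distributor block, grey painted, 66 x 250 x 42 mm on a dark base plate 94 x 270 x 8 mm, bolted down. Origin at the centre of its underside, on the bench; y along its length, z up. Top face 42 mm above the bench. Three round ports in a row at local y = -95, -40 and +15 mm; the angled fitting stands on top at local y = +90 mm
- port_0 (a point): centre of the mouth of the port at local y = -95 mm, in the block's top face; a blind hole of 20 mm diameter, 26 mm deep. Axes as the block's
- port_1 (a point): centre of the mouth of the port at local y = -40 mm, in the block's top face; a blind hole of 20 mm diameter, 26 mm deep. Axes as the block's
- port_2 (a point): centre of the mouth of the port at local y = +15 mm, in the block's top face; a blind hole of 20 mm diameter, 26 mm deep. Axes as the block's
- plug_a: steel blanking plug, the same as the spare, already seated in one of the three ports (which one varies); origin at the underside of its stem, 20 mm below the port's mouth, z up along the plug
- plug_b: steel blanking plug, the same as the spare, already seated in one of the three ports (which one varies); origin at the underside of its stem, 20 mm below the port's mouth, z up along the plug
- spare: spare steel blanking plug standing on the bench, 0.06 kg. Stem 17 mm diameter, 20 mm long, tapered foot; flange 28 mm diameter, 4 mm thick, which rests on the block's top when home; above it a square grip 18 x 18 mm, 25 mm high (24 to 49 mm above the underside). Origin at the underside of the stem, z up along the plug, x and y square to the grip's flats
- spare_seat (a point): point on the spare plug's axis at the underside of its flange, 20 mm above its origin; it lies at the port's mouth when the plug is home
- fitting: angled steel fitting fixed on the block's top, base 40 mm diameter; carries the nipple. Origin at the centre of its underside, on the block's top; the nipple leans 30 degrees (0.524 rad) from vertical towards the fitting's -x. Its yaw about the vertical varies
- nipple_tip (a point): centre of the flat end of the brass nipple, a round stem of 14 mm diameter with a coned end, which stands 22 mm out of the fitting's barrel (31 mm diameter). z points out along the nipple, away from the fitting; moves with the nipple
- nipple (a joint): how far the sprung nipple is pressed in along its own axis, m: 0 free, 0.010 at the stop. The push needed rises to about 9 N at 3 mm, drops to about 4 N at 8 mm (the snap), then rises to 10 N at 10 mm. It always springs back out if not held. It is past the snap beyond 7.5 mm
- coupler: grease coupler, 82 mm tall, 0.15 kg, standing on its nose on the bench. Dark round nose 29 mm wide, open below: socket 20 mm diameter, 8 mm deep, fits over the nipple, its floor presses the nipple's end, the nose stays clear of the barrel. Bright square grip 20 x 20 mm, 28 to 74 mm above the rim. Origin at the centre of the nose's rim, z along the coupler away from the nose, x and y square to the flats
- coupler_seat (a point): centre of the floor of the coupler's socket, 8 mm above its origin on its axis; meets the nipple's end
- screwdriver: screwdriver with a yellow handle, 172 mm long, lying on the bench; to be left alone. Origin at the underside, middle
- tape_measure: tape measure, 36 x 77 x 62 mm, standing on the bench; to be left alone. Origin at the underside, middle
- hammer: hammer with a wooden handle, 282 mm long, lying on the bench; to be left alone. Origin at the underside, middle
Not all that is in view belongs to the job. Leave any green, purple or red look-alike of the spare alone.

How it is judged:
On the way, in this order (a step that is already met when the one before it is completed fails the run):
1. the spare plug is home in the empty port and released ((distance between spare_seat and port_0 below 0.004 m or distance between spare_seat and port_1 below 0.004 m or distance between spare_seat and port_2 below 0.004 m) and angle between spare's own z axis and vertical below 0.1 rad and contact force between the fingers and spare below 0.1 N and linear speed of spare below 0.02 m/s), for 0.2 s.
2. the coupler, held by the gripper, sits squarely on the nipple and has pressed it past the snap (distance between coupler_seat and nipple_tip below 0.004 m and angle between the z axis of coupler and the z axis of nipple_tip, either way round below 0.15 rad and value of joint nipple above 0.0075 m and contact force between coupler and fitting above 1.5 N and contact force between the fingers and coupler above 3 N), for 0.3 s.
At the end, for the whole second after the job is handed in: Spare plug released in a port: flange within 4 mm of its mouth, upright within 0.1 rad; fitted plugs moved under 8 mm; gripper holds the coupler (over 3 N), its socket floor within 4 mm and axis within 0.15 rad of the nipple's, nipple pressed (over 1.5 N) in over 7.5 mm (all of step 1 and all of step 2 and distance of each of plug_a, plug_b from where it was at the start of the episode below 0.008 m); the arm keeps its last pose, push and grip.
It fails at once if a bystander (screwdriver, tape measure, hammer) was moved more than 30 mm (distance of any of screwdriver, tape_measure, hammer from where it was at the start of the episode above 0.03 m).
It fails at once if a fitted plug was pulled out or pushed about by more than 15 mm (distance of any of plug_a, plug_b from where it was at the start of the episode above 0.015 m).
It also fails if it takes over 56 s, if anything falls off the work surface, if the arm or the gripper's body presses on something with over 40 N, if the wrist force passes 120 N, or if a joint passes its speed limit or range.

ROBOT

A 6-joint arm with a two-finger parallel gripper is mounted at the origin on a cart in front of the work surface, level with it; the furniture and walls round the work are solid. World frame = base frame: x ahead of the robot, y to its left, z up, the work surface at z = 0. Lengths are in m, angles in rad, forces in N, time in s.
With the tool pointing down it reaches from about 0.3 to 0.875 m from the base axis. Payload 6.4 kg.
Tool frame: the origin (TCP) lies at the very end of the fingers, on their centre line; the grasp point (between the pads) lies 19 mm behind it (ctrl.tcp_to_grasp is the distance from the TCP to the grasp point, in m); z points along the fingers, y is the direction in which the jaws open and shut (so a half turn about z gives the same grasp; the last joint's range is limited). The gripper opens to 85 mm and grips with 20 to 120 N. Pads are 22 mm wide; open, the fingers measure 114 mm over their backs; the gripper's body (76 mm by 85 mm) begins 54 mm behind the grasp point. The pads swing forward as they close: fully open they stand 13 mm farther back than shut.
Start: joints at [-1.434, 0.181, 1.607, -0, 1.354, -0.206], TCP at [0.193, -0.542, 0.231] pointing down, gripper open.
Joint ranges: [-2.99, 2.99], [-0.89, 2.07], [0.3, 2.58], [-1.14, 4.28], [0, 2.63], [-3.12, 3.12]. Speed limits (rad/s): [2.57, 2.57, 3.01, 3.14, 3.14, 3.14].

INTERFACE

Orientations are given as a unit quaternion [w, x, y, z].
In Python, from bench import ctrl gives the robot as it stands. The module is installed in compiled form; this text tells all that it offers.
- The arm moves only by the tool drive_tool, never from a script. Its argument "deltas" is a list of rows, each an object with "slide": the shift along the tool's x, y, z as a fraction of full scale, a list of three; "delta_rot": the turn, a rotation vector about the tool's x, y, z as a fraction of full scale, a list of three; "hand": the opening, from 0 (shut) to 1 (fully open). In form: [{"slide": [tx, ty, tz], "delta_rot": [wx, wy, wz], "hand": hand}, ...]. A call has exactly 5 rows; each row shifts and turns the commanded pose from where the row before left it, along the tool's axes as they then stand; what a row does not reach is not made up. Full scale, the value 1, is 50 mm for a shift and 180 degrees for a turn. A row lasts 1/8 s, in which the tool goes at most 62.5 mm and 10.7 degrees, less where a joint would pass 70% of its speed; a pose out of reach is approached as far as the arm can. A call with a number of a shift or a turn outside -1 to 1 is refused whole. A call with a gripper value outside its range is refused whole. The fingers move at their own pace and stop on an object; the grip force is fixed at half the most. Time passes only in rows, so rows that do not move let the fingers close, or fill a call up. It gives the time, the measured TCP pose, the force and the opening at its end, in the units of the state.
- ctrl.get_obs(): the state, without advancing time (a new reading comes with each control period).
- ctrl.camera(name): name is "side" or "top" or "wrist"; returns a dict with "frame" (420x560x3 uint8, red, green, blue), "mtx" (3x3 intrinsics, pixels), "dist" ([k1, k2, p1, p2, k3] as OpenCV has them; the pictures are not rectified), "R" (3x3) and "t" (3): a world point X has camera coordinates R X + t. Camera axes: x right, y down, z forward; pixel columns grow to the right and rows downward; lengths in m; the calibration is good to about 2 mm. A picture is of the moment at which its call begins. There is no depth.
- ctrl.hand_in(): hands the job in, once; it reports no verdict.
The state is a dict: "time_s": time; "q": joint angles; "dq": joint speeds; "joint_efforts": joint torques, N m; "eef_pos": TCP position; "eef_rot": TCP orientation; "wrist_force": force on the tool from outside, world axes, zero at the start; "torque": the same for the moment, N m; "opening": opening from 0.0 (shut) to 1.0 (fully open).
Only numpy, scipy, OpenCV 4.12 (cv2) and the standard library are available. Lean on these libraries where they do the work, as an engineer would, in place of code of your own. Each camera call takes 0.05 s, during which the arm holds its last target.

## Working session

There is one attempt and no reset: what is moved stays moved. The work goes in short steps, Python scripts to look and compute and a tool call to move; the robot and the scene stay as the last step left them, time stands still between calls to the robot, and variables do not carry over. Pictures are saved under pics/ and viewed, and the job is handed in when it is done.

Besides the shell and the picture viewer there is one more tool, called after ">>>" by a JSON object that holds its "fn" and its "kwargs". drive_tool: Moves the arm, as the interface text tells. Its arguments: {"type":"object","properties":{"deltas":{"type":"array","items":{"type":"object","properties":{"slide":{"type":"array","items":{"type":"number"}},"delta_rot":{"type":"array","items":{"type":"number"}},"hand":{"type":"number"}}}}},"required":["deltas"]}

```bash
mkdir -p pics
cat > h.py <<'E'
import numpy as np, cv2
from bench import ctrl
def snap(n,f):
    c=ctrl.camera(n); cv2.imwrite('pics/'+f,c['frame'][:,:,::-1]); np.savez('pics/'+f[:-4]+'.npz',**{k:np.array(v) for k,v in c.items()}); return c
E
python3 - <<'E'
from h import *
for n in ('side','top','wrist'):
    c=snap(n,n+'0.png'); R=np.array(c['R']);t=np.array(c['t']); print(n,(-R.T@t).round(3),R.round(2).tolist(),np.array(c['mtx']).round(0).tolist(),c['dist'])
o=ctrl.get_obs(); print(o, ctrl.tcp_to_grasp)
E
```

```text
side [0.265 0.797 0.982] [[-0.96, -0.27, 0.02], [-0.2, 0.65, -0.73], [0.18, -0.71, -0.68]] [[543.0, 0.0, 279.0], [0.0, 543.0, 202.0], [0.0, 0.0, 1.0]] [0.06348846 0.         0.         0.         0.        ]
top [ 0.34  -0.115  1.143] [[-0.03, -1.0, 0.02], [-0.99, 0.02, -0.16], [0.16, -0.02, -0.99]] [[427.0, 0.0, 288.0], [0.0, 427.0, 207.0], [0.0, 0.0, 1.0]] [0.02721023 0.         0.         0.         0.        ]
wrist [ 0.259 -0.517  0.373] [[0.34, -0.94, -0.0], [-0.9, -0.32, 0.28], [-0.26, -0.09, -0.96]] [[293.0, 0.0, 280.0], [0.0, 293.0, 216.0], [0.0, 0.0, 1.0]] [-0.01172174  0.          0.          0.          0.        ]
{'time_s': 0.15, 'q': array([-1.43426968e+00,  1.81379646e-01,  1.60774419e+00,  1.28425830e-05,
        1.35382109e+00, -2.06301216e-01]), 'dq': array([-0.00189661, -0.00187154, -0.00188939,  0.00084272, -0.00020229,
       -0.00154351]), 'joint_efforts': array([ 6.25623452e-04, -4.45263863e+01, -3.51694143e+01, -3.05355597e-04,
        5.81173968e-03, -3.85551925e-05]), 'eef_pos': array([ 0.19324956, -0.54111491,  0.2306024 ]), 'eef_rot': array([-6.75504202e-04,  9.85344581e-01,  1.70574323e-01,  2.98496866e-05]), 'wrist_force': array([ 0.4308208,  0.2577379, -0.1307549]), 'torque': array([ 0.01508832, -0.04776344,  0.01752033]), 'opening': 1.0022123454922909} 0.0187
```

View pics/side0.png

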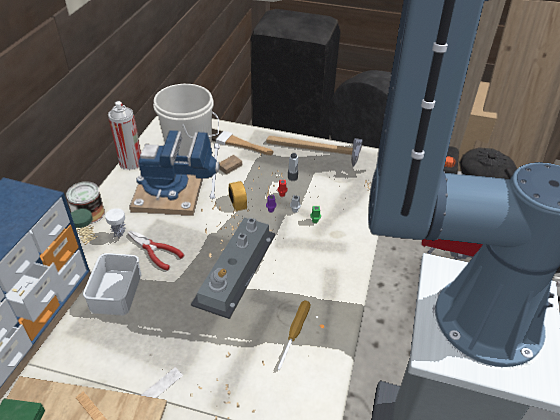

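View pics/top0.png

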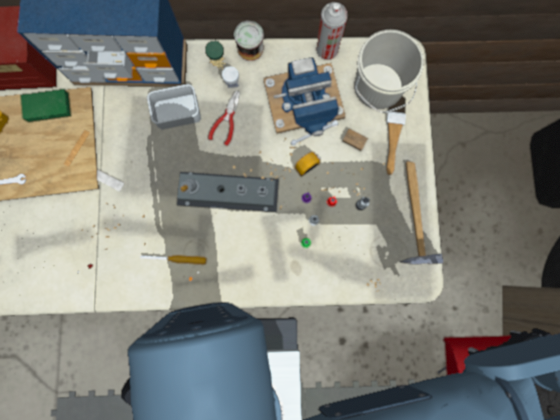

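View pics/wrist0.png

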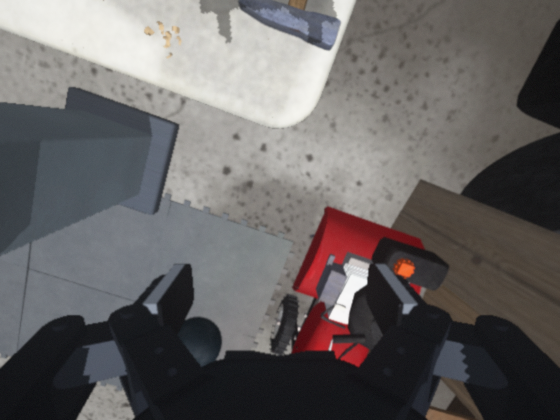

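Run:
```python
from h import *
a=cv2.imread('pics/side0.png')[130:330,170:350]; cv2.imwrite('pics/c1.png',cv2.resize(a,None,fx=3,fy=3,interpolation=cv2.INTER_CUBIC))
a=cv2.imread('pics/top0.png')[150:260,165:385]; cv2.imwrite('pics/c2.png',cv2.resize(a,None,fx=3.6,fy=3.6,interpolation=cv2.INTER_CUBIC))
```

```text
(no output)
```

View pics/c1.png

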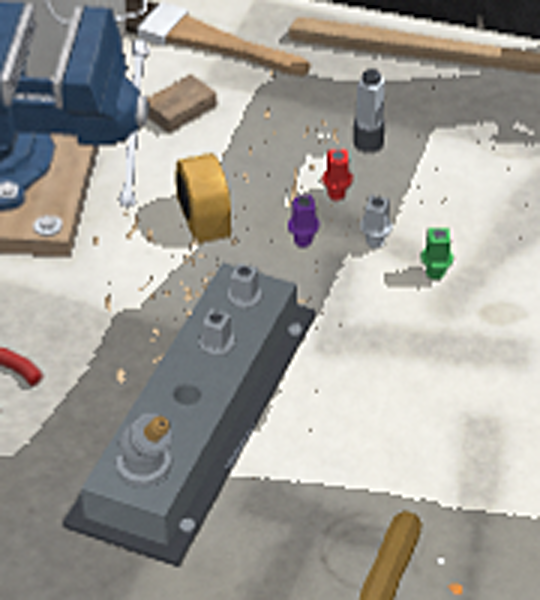

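View pics/c2.png

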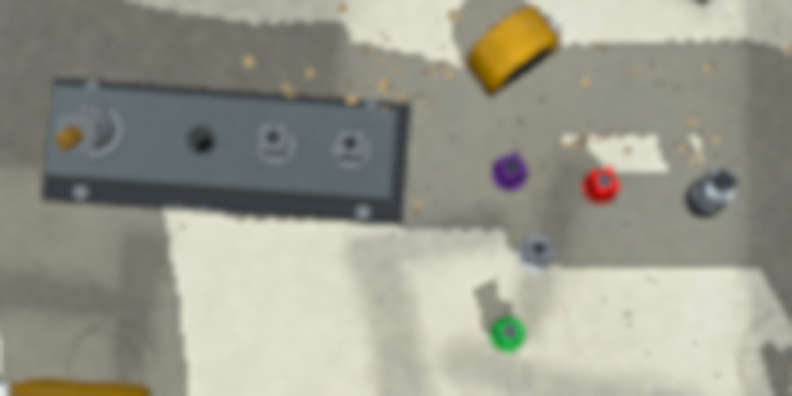

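```bash
cat >> h.py <<'E'
def ray(f,uv):
    c=np.load('pics/'+f+'.npz'); p=cv2.undistortPoints(np.array([[uv]],float),c['mtx'],c['dist'])[0,0]
    R=c['R'];d=R.T@np.array([p[0],p[1],1]);return -R.T@c['t'],d/np.linalg.norm(d)
def onz(f,uv,z):
    o,d=ray(f,uv);return o+d*(z-o[2])/d[2]
def tri(*obs):
    A=np.zeros((3,3));b=np.zeros(3);L=[ray(*o) for o in obs]
    for o,d in L:
        P=np.eye(3)-np.outer(d,d);A+=P;b+=P@o
    x=np.linalg.solve(A,b);return x,[round(1000*float(np.linalg.norm((np.eye(3)-np.outer(d,d))@(x-o))),1) for o,d in L]
def proj(f,X):
    c=np.load('pics/'+f+'.npz');return cv2.projectPoints(np.array([X],float),cv2.Rodrigues(c['R'])[0],c['t'],c['mtx'],c['dist'])[0].reshape(-1,2)
E
python3 - <<'E'
from h import *
for n,a,b,z in [('port2',(232.3,261.7),(220.8,188.9),.042),('spare',(295.7,197.3),(314.2,219.4),.049),('coupler',(293.7,155),(365.6,201.4),.082),('tip',(222.3,271.7),(183.9,188.3),.11),('plug1',(241.9,236.5),(241,187.6),.07),('plug0',(251.4,220.3),(262,190.5),.07)]:
    print(n,tri(('side0',a),('top0',b)),onz('side0',a,z).round(4),onz('top0',b,z).round(4))
E
```

```text
port2 (array([0.56927083, 0.03400174, 0.03392663]), [0.8, 0.8]) [0.5659 0.0405 0.042 ] [0.5684 0.033  0.042 ]
spare (array([ 0.48150774, -0.20873628,  0.0440539 ]), [0.1, 0.1]) [ 0.4802 -0.2034  0.049 ] [ 0.481  -0.2083  0.049 ]
coupler (array([ 0.52110243, -0.33871544,  0.07463065]), [0.4, 0.4]) [ 0.5194 -0.3295  0.082 ] [ 0.5195 -0.3372  0.082 ]
tip (array([0.55989404, 0.11664265, 0.09699385]), [0.6, 0.6]) [0.555  0.1267 0.11  ] [0.5578 0.1139 0.11  ]
plug1 (array([ 0.5648267 , -0.02172696,  0.06268111]), [1.5, 1.5]) [ 0.5609 -0.0151  0.07  ] [ 0.5648 -0.0222  0.07  ]
plug0 (array([ 0.55709498, -0.07545544,  0.06604669]), [0.3, 0.3]) [ 0.5561 -0.0717  0.07  ] [ 0.556  -0.0756  0.07  ]
```

>>> {"fn": "drive_tool", "kwargs": {"deltas": [{"slide": [0.72, -0.44, 0], "delta_rot": [0, 0, 0], "hand": 1}, {"slide": [0.72, -0.44, 0], "delta_rot": [0, 0, 0], "hand": 1}, {"slide": [0.72, -0.44, 0], "delta_rot": [0, 0, 0], "hand": 1}, {"slide": [0.72, -0.44, 0], "delta_rot": [0, 0, 0], "hand": 1}, {"slide": [0.72, -0.44, 0], "delta_rot": [0, 0, 0], "hand": 1}]}}

```text
time_s: 0.78
eef_pos: [0.3265, -0.3762, 0.2311]
eef_rot: [-0.0, 0.985, 0.17, -0.0]
wrist_force: [0.0, -0.2, 0.5]
opening: 1.001
```

>>> {"fn": "drive_tool", "kwargs": {"deltas": [{"slide": [0.72, -0.44, 0], "delta_rot": [0, 0, 0], "hand": 1}, {"slide": [0.72, -0.44, 0], "delta_rot": [0, 0, 0], "hand": 1}, {"slide": [0.72, -0.44, 0], "delta_rot": [0, 0, 0], "hand": 1}, {"slide": [0.6, -0.44, 0], "delta_rot": [0, 0, 0], "hand": 1}, {"slide": [0.3, -0.44, 0], "delta_rot": [0, 0, 0], "hand": 1}]}}

```text
time_s: 1.4
eef_pos: [0.4337, -0.2209, 0.231]
eef_rot: [-0.0, 0.985, 0.171, -0.0]
wrist_force: [0.1, 0.5, 0.4]
opening: 1.003
```

Run:
```python
from h import *
c=snap('wrist','w1.png'); o=ctrl.get_obs(); print(o['time_s'],o['eef_pos'],o['eef_rot'])
print(proj('w1',[[.4815,-.2087,.049]]))
```

```text
1.45 [ 0.4337892  -0.21833283  0.23087088] [-1.27265642e-03  9.85143838e-01  1.71726474e-01  1.27570078e-04]
[[284.43353476 151.55710423]]
```

View pics/w1.png

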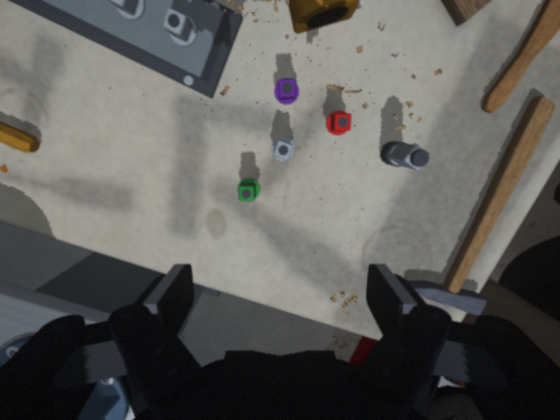

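Run:
```python
from h import *
a=cv2.imread('pics/w1.png'); 
b=cv2.resize(a[125:175,258:308],None,fx=8,fy=8,interpolation=cv2.INTER_CUBIC)
d=cv2.resize(a[130:180,375:440],None,fx=6,fy=8,interpolation=cv2.INTER_CUBIC)
cv2.imwrite('pics/c3.png',np.hstack([b,d]))
```

```text
(no output)
```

View pics/c3.png

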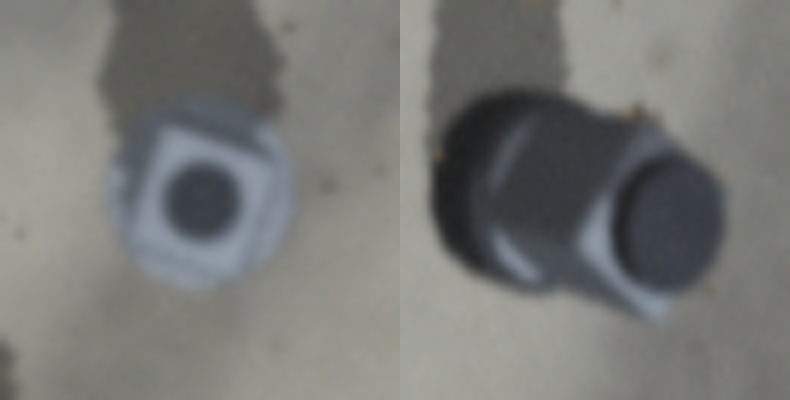

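Run:
```python
from h import *
cs=[(165,125),(278,165),(240,280),(130,240)]
P=np.array([onz('w1',(258+(u+.5)/8-.5,125+(v+.5)/8-.5),.049) for u,v in cs]); print(P.round(4),P.mean(0).round(4))
for i in range(4):
    e=P[(i+1)%4]-P[i]; print(np.linalg.norm(e).round(4),np.degrees(np.arctan2(e[1],e[0])).round(1))
print('tri',tri(('w1',(283.4,150.2)),('side0',(295.7,197.3)),('top0',(314.2,219.4))))
for n,uv in dict(purple=(287,88),red=(340,122),green=(247,192)).items(): print(n,onz('w1',uv,.049).round(3))
print(ctrl.get_obs()['q'])
```

```text
[[ 0.4905 -0.1983  0.049 ]
 [ 0.4907 -0.2144  0.049 ]
 [ 0.4746 -0.2149  0.049 ]
 [ 0.4746 -0.1989  0.049 ]] [ 0.4826 -0.2066  0.049 ]
0.0161 -89.1
0.0161 -178.3
0.0159 90.1
0.0159 2.3
tri (array([ 0.48168672, -0.20803887,  0.04458725]), [0.9, 0.5, 0.6])
purple [ 0.542 -0.189  0.049]
red [ 0.53  -0.253  0.049]
green [ 0.425 -0.184  0.049]
[-0.71253384 -0.02145117  1.82471302  0.00185838  1.34013968  0.51267188]
```

>>> {"fn": "drive_tool", "kwargs": {"deltas": [{"slide": [0.5, 0.06, 0.4], "delta_rot": [0, 0, 0], "hand": 0.6}, {"slide": [0.486, 0.06, 0.6], "delta_rot": [0, 0, 0], "hand": 0.6}, {"slide": [0, 0, 0.6], "delta_rot": [0, 0, 0.0528], "hand": 0.6}, {"slide": [0, 0, 0.6], "delta_rot": [0, 0, 0.0528], "hand": 0.6}, {"slide": [0, 0, 0], "delta_rot": [0, 0, 0], "hand": 0.6}]}}

```text
time_s: 2.08
eef_pos: [0.4795, -0.2103, 0.1188]
eef_rot: [-0.002, 1.0, 0.006, -0.002]
wrist_force: [-0.2, 0.5, 0.2]
opening: 0.601
```

Run:
```python
from h import *
c=snap('wrist','w2.png'); o=ctrl.get_obs(); print(o['time_s'],o['eef_pos'],o['eef_rot'])
print(proj('w2',[[.4822,-.2072,.049]]))
```

```text
2.125 [ 0.48066768 -0.21121554  0.12059973] [-7.60709029e-04  9.99973584e-01  7.15113285e-03 -1.05508391e-03]
[[276.34094516 222.75644999]]
```

View pics/w2.png

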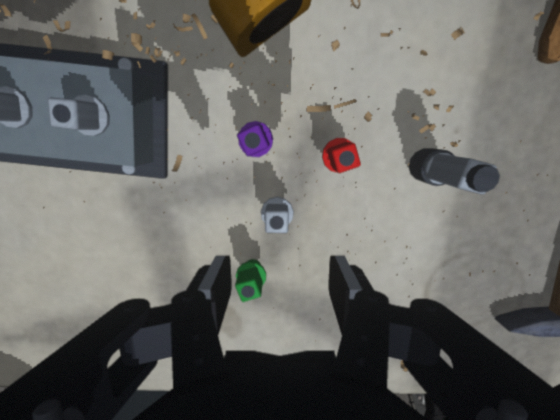

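>>> {"fn": "drive_tool", "kwargs": {"deltas": [{"slide": [0, 0, 0.5], "delta_rot": [0, 0, 0], "hand": 0.6}, {"slide": [0, 0, 0.5], "delta_rot": [0, 0, 0], "hand": 0.6}, {"slide": [0, 0, 0.4], "delta_rot": [0, 0, 0], "hand": 0.6}, {"slide": [0, 0, 0.2], "delta_rot": [0, 0, 0], "hand": 0.6}, {"slide": [0, 0, 0], "delta_rot": [0, 0, 0], "hand": 0.6}]}}

```text
time_s: 2.75
eef_pos: [0.4817, -0.2118, 0.0418]
eef_rot: [0.0, 1.0, 0.006, 0.0]
wrist_force: [-0.2, -0.7, -0.5]
opening: 0.601
```

Run:
```python
from h import *
c=snap('wrist','w3.png'); o=ctrl.get_obs(); print(o['time_s'],o['eef_pos'],o['eef_rot'],o['wrist_force'])
print(proj('w3',[[.4822,-.2072,.049]]))
```

```text
2.8 [ 0.48203575 -0.21205045  0.04229091] [4.12752041e-04 9.99981788e-01 5.99571406e-03 5.52322126e-04] [0.38672632 0.22767857 0.20180462]
[[271.41088602 272.4070531 ]]
```

View pics/w3.png

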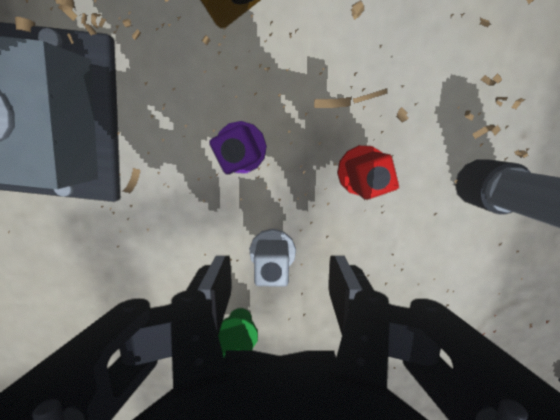

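>>> {"fn": "drive_tool", "kwargs": {"deltas": [{"slide": [0, -0.09, 0], "delta_rot": [0, 0, 0], "hand": 0.6}, {"slide": [0, 0, 0.15], "delta_rot": [0, 0, 0], "hand": 0.6}, {"slide": [0, 0, 0.15], "delta_rot": [0, 0, 0], "hand": 0.6}, {"slide": [0, 0, 0], "delta_rot": [0, 0, 0], "hand": 0.6}, {"slide": [0, 0, 0], "delta_rot": [0, 0, 0], "hand": 0}]}}

```text
time_s: 3.42
eef_pos: [0.4813, -0.207, 0.0261]
eef_rot: [-0.0, 1.0, 0.006, -0.0]
wrist_force: [0.1, 0.8, -0.2]
opening: 0.4
```

>>> {"fn": "drive_tool", "kwargs": {"deltas": [{"slide": [0, 0, 0], "delta_rot": [0, 0, 0], "hand": 0}, {"slide": [0, 0, 0], "delta_rot": [0, 0, 0], "hand": 0}, {"slide": [0, 0, 0], "delta_rot": [0, 0, 0], "hand": 0}, {"slide": [0, 0, 0], "delta_rot": [0, 0, 0], "hand": 0}, {"slide": [0, 0, 0], "delta_rot": [0, 0, 0], "hand": 0}]}}

```text
time_s: 4.05
eef_pos: [0.4816, -0.2072, 0.0266]
eef_rot: [0.0, 1.0, 0.006, 0.0]
wrist_force: [-0.5, -0.0, 2.2]
opening: 0.194
```

Run:
```python
from h import *
c=snap('wrist','w4.png'); o=ctrl.get_obs(); print(o['time_s'],o['eef_pos'],o['eef_rot'],o['wrist_force'],o['opening']*85)
```

```text
4.1 [ 0.48162238 -0.20722954  0.02655532] [2.11728657e-04 9.99984733e-01 5.51585092e-03 2.52838191e-04] [-0.7744432  -1.48207972  3.1461254 ] 16.944676554899946
```

View pics/w4.png

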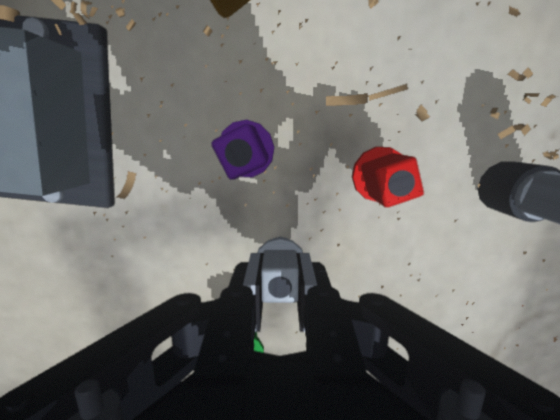

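>>> {"fn": "drive_tool", "kwargs": {"deltas": [{"slide": [0, 0, -0.3], "delta_rot": [0, 0, 0], "hand": 0}, {"slide": [0, 0, -0.8], "delta_rot": [0, 0, 0], "hand": 0}, {"slide": [0, 0, -1], "delta_rot": [0, 0, 0], "hand": 0}, {"slide": [0, 0, -1], "delta_rot": [0, 0, 0], "hand": 0}, {"slide": [0, 0, -0.5], "delta_rot": [0, 0, 0], "hand": 0}]}}

```text
time_s: 4.72
eef_pos: [0.4822, -0.2075, 0.2102]
eef_rot: [0.001, 1.0, 0.006, 0.002]
wrist_force: [0.3, 0.1, -0.7]
opening: 0.195
```

>>> {"fn": "drive_tool", "kwargs": {"deltas": [{"slide": [0, -0.5, 0], "delta_rot": [0, 0, 0], "hand": 0}, {"slide": [-0.1, -1, 0], "delta_rot": [0, 0, 0], "hand": 0}, {"slide": [-0.1, -1, 0], "delta_rot": [0, 0, 0], "hand": 0}, {"slide": [-0.1, -1, 0], "delta_rot": [0, 0, 0], "hand": 0}, {"slide": [0, -0.9, 0], "delta_rot": [0, 0, 0], "hand": 0}]}}

```text
time_s: 5.35
eef_pos: [0.463, 0.0146, 0.2069]
eef_rot: [-0.0, 1.0, 0.006, 0.0]
wrist_force: [0.8, -0.1, -1.0]
opening: 0.197
```

>>> {"fn": "drive_tool", "kwargs": {"deltas": [{"slide": [0, -0.4, 0], "delta_rot": [0, 0, 0], "hand": 0}, {"slide": [0, 0, 0], "delta_rot": [0, 0, 0], "hand": 0}, {"slide": [0, 0, 0], "delta_rot": [0, 0, 0], "hand": 0}, {"slide": [0, 0, 0], "delta_rot": [0, 0, 0], "hand": 0}, {"slide": [0, 0, 0], "delta_rot": [0, 0, 0], "hand": 0}]}}

```text
time_s: 5.98
eef_pos: [0.4637, 0.0321, 0.2063]
eef_rot: [0.0, 1.0, 0.005, -0.0]
wrist_force: [-0.1, -0.7, -1.3]
opening: 0.196
```

Run:
```python
from h import *
c=snap('wrist','w5.png'); o=ctrl.get_obs(); print(o['time_s'],o['eef_pos'],o['eef_rot'],o['q'],o['opening']*85)
```

```text
6.025 [0.46372514 0.03220636 0.2062381 ] [-1.06733339e-06  9.99987627e-01  4.97338223e-03 -1.09237065e-04] [-1.86845241e-01 -4.63693456e-02  1.90064256e+00 -4.11971281e-05
  1.28753432e+00  1.37401580e+00] 16.32587137886484
```

View pics/w5.png

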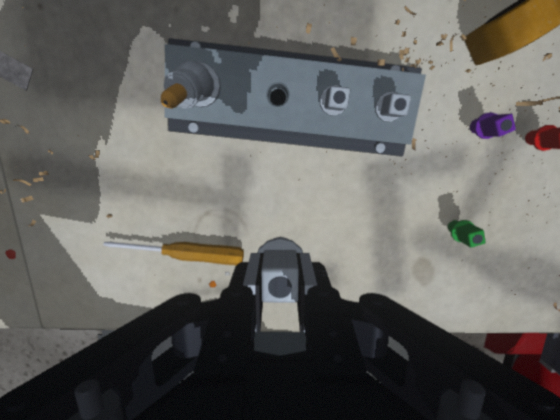

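Run:
```python
from h import *
a=cv2.imread('pics/w5.png')[30:165,150:430]; cv2.imwrite('pics/c4.png',cv2.resize(a,None,fx=2.8,fy=2.8,interpolation=cv2.INTER_CUBIC))
g=cv2.cvtColor(cv2.imread('pics/w5.png'),cv2.COLOR_BGR2GRAY); r=g[78:114,258:300]; print(r.min())
m=(r<55).astype(np.uint8); n,l,s,ce=cv2.connectedComponentsWithStats(m); print([(s[i].tolist(),(ce[i]+[258,78]).round(1).tolist()) for i in range(1,n) if s[i][4]>10])
```

```text
21
[([12, 9, 17, 19, 224], [277.9, 96.4])]
```

View pics/c4.png

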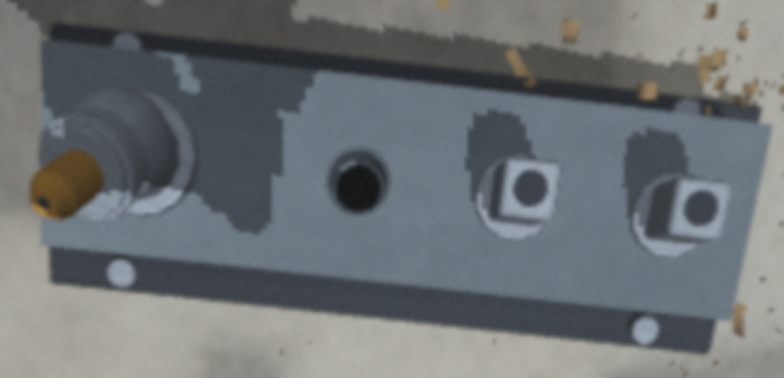

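Run:
```python
from h import *
f=lambda u,v:(150+(u+.5)/2.8-.5,30+(v+.5)/2.8-.5)
P=[onz('w5',f(*p),.042) for p in [(40,40),(770,125),(728,318),(42,245)]]
print(np.array(P).round(4))
for i,j in((0,1),(3,2)):
    e=P[i]-P[j]; print(np.linalg.norm(e),np.degrees(np.arctan2(e[1],e[0])))
port=onz('w5',f(358,181),.042); print('port',port, tri(('w5',f(358,181)),('top0',(220.8,188.9)),('side0',(232.3,261.7))))
pl1=onz('w5',f(531,188),.071);pl0=onz('w5',f(702,209),.071);print(pl1,pl0)
print([np.degrees(np.arctan2(*(a-b)[[1,0]])) for a,b in((port,pl0),(port,pl1),(pl1,pl0))],np.linalg.norm(port-pl0),np.linalg.norm(pl1-pl0))
print('tip',tri(('w5',f(44,198)),('top0',(183.9,188.3)),('side0',(222.3,271.7))))
```

```text
[[ 0.6115  0.1424  0.042 ]
 [ 0.5884 -0.1059  0.042 ]
 [ 0.5237 -0.0998  0.042 ]
 [ 0.5462  0.1478  0.042 ]]
0.24933438089217794 84.67225388005097
0.2485878933750411 84.81953325919919
port [0.56849064 0.0355334  0.042     ] (array([0.56919441, 0.03468424, 0.03450273]), [0.9, 1.0, 0.9])
[ 0.56376488 -0.01941742  0.071     ] [ 0.55828191 -0.07445119  0.071     ]
[np.float64(84.69702306266943), np.float64(85.08467171903126), np.float64(84.31044386254662)] 0.11420082131253116 0.05530622784935324
tip (array([0.55775493, 0.11973901, 0.10240158]), [3.9, 4.5, 0.9])
```

>>> {"fn": "drive_tool", "kwargs": {"deltas": [{"slide": [0.7, -0.05, 0], "delta_rot": [0, 0, 0], "hand": 0}, {"slide": [0.7, 0, 0], "delta_rot": [0, 0, 0], "hand": 0}, {"slide": [0.7, 0, 0], "delta_rot": [0, 0, 0], "hand": 0}, {"slide": [0, 0, 0], "delta_rot": [0, 0, -0.052], "hand": 0}, {"slide": [0, 0, 0], "delta_rot": [0, 0, -0.052], "hand": 0}]}}

```text
time_s: 6.65
eef_pos: [0.5689, 0.0361, 0.2057]
eef_rot: [-0.0, 0.985, 0.17, -0.001]
wrist_force: [-0.0, -0.1, -1.6]
opening: 0.197
```

>>> {"fn": "drive_tool", "kwargs": {"deltas": [{"slide": [0, 0, 0], "delta_rot": [0, 0, -0.052], "hand": 0}, {"slide": [0, 0, 0], "delta_rot": [0, 0, -0.052], "hand": 0}, {"slide": [0, 0, 0], "delta_rot": [0, 0, -0.052], "hand": 0}, {"slide": [0, 0, 0], "delta_rot": [0, 0, -0.052], "hand": 0}, {"slide": [0, 0, 0], "delta_rot": [0, 0, -0.052], "hand": 0}]}}

```text
time_s: 7.28
eef_pos: [0.5687, 0.0361, 0.2061]
eef_rot: [-0.0, 0.837, 0.548, -0.0]
wrist_force: [-0.4, -1.1, -1.1]
opening: 0.19
```

>>> {"fn": "drive_tool", "kwargs": {"deltas": [{"slide": [0, 0, 0.3], "delta_rot": [0, 0, -0.052], "hand": 0}, {"slide": [0, 0, 0.5], "delta_rot": [0, 0, -0.052], "hand": 0}, {"slide": [0, 0, 0.5], "delta_rot": [0, 0, 0], "hand": 0}, {"slide": [0, 0, 0.3], "delta_rot": [0, 0, 0], "hand": 0}, {"slide": [0, 0, 0], "delta_rot": [0, 0, 0], "hand": 0}]}}

```text
time_s: 7.9
eef_pos: [0.5678, 0.0364, 0.1251]
eef_rot: [-0.001, 0.738, 0.675, -0.001]
wrist_force: [1.1, -0.5, -1.0]
opening: 0.194
```

Run:
```python
from h import *
c=snap('wrist','w6.png'); o=ctrl.get_obs(); print(o['time_s'],o['eef_pos'],o['eef_rot'],o['q'],o['opening']*85)
```

```text
7.95 [0.56866528 0.03634334 0.12623297] [-2.55842571e-04  7.38126877e-01  6.74661850e-01 -1.91026187e-04] [-1.44424708e-01  2.85417892e-01  1.70739728e+00  3.11362805e-05
  1.14941544e+00 -5.46541931e-02] 16.482800723807934
```

View pics/w6.png

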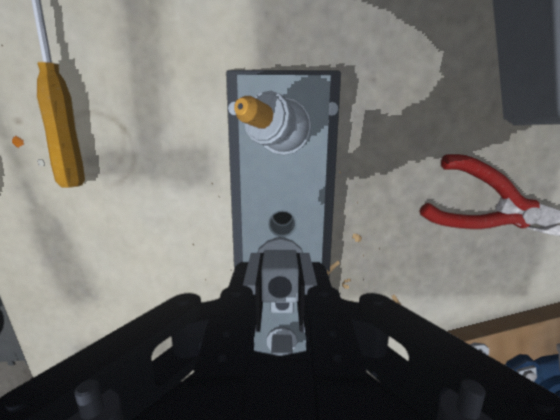

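Run:
```python
from h import *
a=cv2.imread('pics/w6.png'); b=cv2.resize(a[60:240,220:340],None,fx=3.3,fy=3.3,interpolation=cv2.INTER_CUBIC)
d=cv2.resize(a[200:240,255:310],None,fx=7,fy=7,interpolation=cv2.INTER_CUBIC); d=cv2.copyMakeBorder(d,0,594-280,0,0,cv2.BORDER_CONSTANT)
cv2.imwrite('pics/c5.png',np.hstack([b,d]))
print(proj('w6',[[.5686,.0356,.042]]))
```

```text
[[281.66990124 223.60346271]]
```

View pics/c5.png

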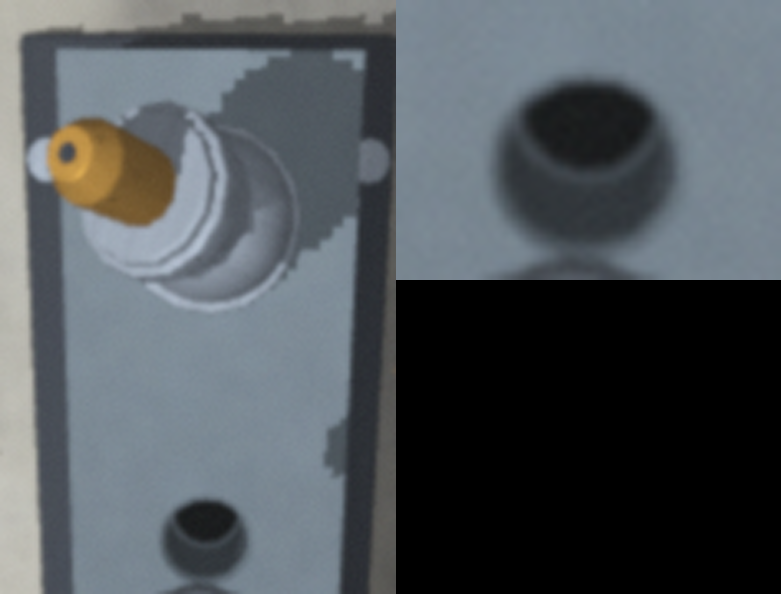

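Run:
```python
from h import *
a=cv2.imread('pics/w6.png'); 
d=cv2.resize(a[225:315,240:320],None,fx=7,fy=6.5,interpolation=cv2.INTER_CUBIC)
cv2.imwrite('pics/c6.png',d)
T=np.array([.5685,.0363,.1262]);x=np.array([.0896,.996,0])
for s in(-.002,0,.002): print(s,proj('w6',[T+[0,0,.022]+s*x,T+[0,0,-.003]+s*x]))
print(onz('w6',(281.7,222.9),.042))
```

```text
-0.002 [[282.04643491 295.5496328 ]
 [281.84258856 270.87161212]]
0 [[282.06219951 291.69942261]
 [281.85519457 267.51436066]]
0.002 [[282.07808659 287.81649491]
 [281.86788296 264.1331285 ]]
[0.56867565 0.03619111 0.042     ]
```

View pics/c6.png

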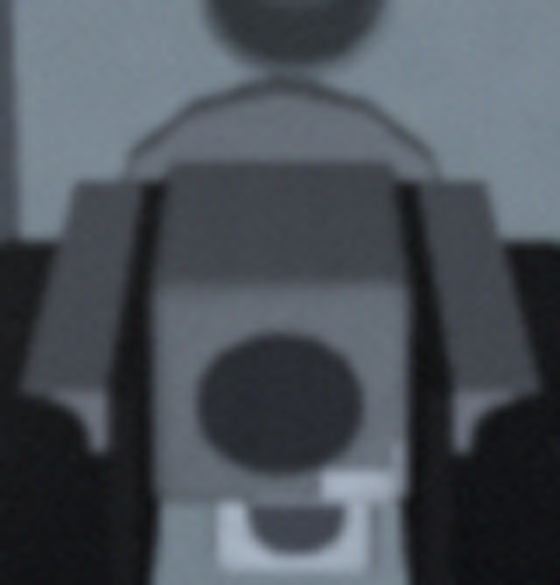

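Run:
```python
from h import *
T=np.array([.5685,.0363,.1262]);x=np.array([.0896,.996,0]);y=np.array([.996,-.0896,0])
for dz in(0,.002,.004): print(dz,proj('w6',[T+[0,0,dz]+.011*x+.009*y,T+[0,0,dz]+.011*x-.009*y]).round(1).tolist())
# plug features: flange front (x=+14) at top z TCP-3mm ; square front-top edge x=+9 z+22, front-bottom edge z -3
for s in (0,.001,.002,.003): print(s,proj('w6',[T+[0,0,-.003]+(.014+s)*x,T+[0,0,.022]+(.009+s)*x,T+[0,0,.022]+(-.009+s)*x]).round(1)[:,1])
```

```text
0 [[299.2, 250.9], [264.7, 250.8]]
0.002 [[299.5, 252.4], [264.5, 252.3]]
0.004 [[299.7, 253.9], [264.3, 253.8]]
0 [243.3 274.  308.8]
0.001 [241.6 272.  306.9]
0.002 [239.8 269.9 305. ]
0.003 [238.  267.9 303.2]
```

>>> {"fn": "drive_tool", "kwargs": {"deltas": [{"slide": [-0.052, 0.012, 0.2], "delta_rot": [0, 0, 0], "hand": 0}, {"slide": [0, 0, 0.4], "delta_rot": [0, 0, 0], "hand": 0}, {"slide": [0, 0, 0.3], "delta_rot": [0, 0, 0], "hand": 0}, {"slide": [0, 0, 0.12], "delta_rot": [0, 0, 0], "hand": 0}, {"slide": [0, 0, 0], "delta_rot": [0, 0, 0], "hand": 0}]}}

```text
time_s: 8.57
eef_pos: [0.5689, 0.0338, 0.075]
eef_rot: [-0.0, 0.738, 0.675, -0.0]
wrist_force: [0.7, -0.1, -0.6]
opening: 0.197
```

Run:
```python
from h import *
c=snap('wrist','w7.png'); o=ctrl.get_obs(); print(o['time_s'],o['eef_pos'],o['eef_rot'],o['wrist_force'])
c=snap('side','s7.png')
a=cv2.imread('pics/w7.png'); 
d=cv2.resize(a[215:315,230:330],None,fx=4,fy=4,interpolation=cv2.INTER_CUBIC)
b=cv2.resize(cv2.imread('pics/s7.png')[210:310,180:280],None,fx=4,fy=4,interpolation=cv2.INTER_CUBIC)
cv2.imwrite('pics/c7.png',np.hstack([d,b]))
```

```text
8.625 [0.56932147 0.03378714 0.07551341] [1.34248706e-04 7.38024255e-01 6.74774161e-01 1.10928019e-04] [-0.78719105  0.70364362 -0.65048685]
```

View pics/c7.png

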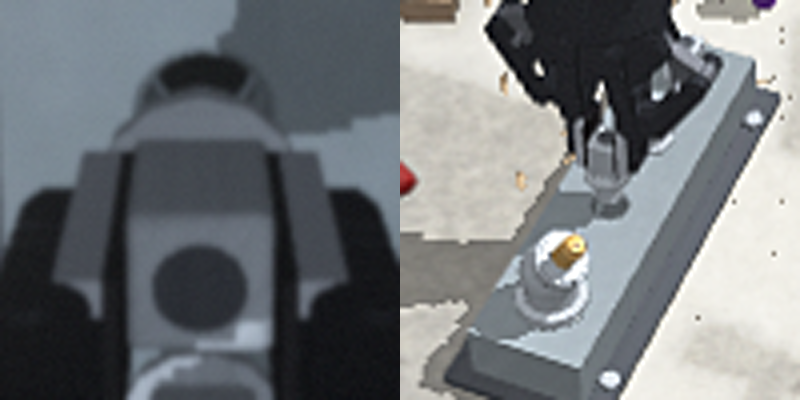

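Run:
```python
from h import *
T=np.array([.5692,.0338,.0755]);x=np.array([.0896,.996,0]);y=np.array([.996,-.0896,0])
def tl(p): return ((p-T)@x*1e3).round(2),((p-T)@y*1e3).round(2)
e=onz('w7',(230+204/4-.4,215+45/4-.4),.042); print('hole',e-.01*x,tl(e-.01*x))
p=onz('w7',(230+200/4-.4,215+288/4-.4),T[2]+.0224); print('plug top',tl(p))
p=onz('w7',(230+200/4-.4,215+213/4-.4),T[2]+.0224); print('plug top front-9',tl(p-.009*x))
p=onz('w7',(230+200/4-.4,215+98/4-.4),T[2]-.0026); print('flange top front-14',tl(p-.014*x))
```

```text
hole [0.56924306 0.03742747 0.042     ] (np.float64(3.62), np.float64(-0.28))
plug top (np.float64(2.5), np.float64(-0.81))
plug top front-9 (np.float64(2.92), np.float64(-0.82))
flange top front-14 (np.float64(2.29), np.float64(-0.87))
```

>>> {"fn": "drive_tool", "kwargs": {"deltas": [{"slide": [0.01, 0.01, 0.06], "delta_rot": [0, 0, 0], "hand": 0}, {"slide": [0, 0, 0.08], "delta_rot": [0, 0, 0], "hand": 0}, {"slide": [0, 0, 0.08], "delta_rot": [0, 0, 0], "hand": 0}, {"slide": [0, 0, 0.04], "delta_rot": [0, 0, 0], "hand": 0}, {"slide": [0, 0, 0], "delta_rot": [0, 0, 0], "hand": 0}]}}

```text
time_s: 9.3
eef_pos: [0.5694, 0.0343, 0.062]
eef_rot: [-0.0, 0.738, 0.675, -0.0]
wrist_force: [-0.0, -0.1, -1.6]
opening: 0.199
```

>>> {"fn": "drive_tool", "kwargs": {"deltas": [{"slide": [0, 0, 0.08], "delta_rot": [0, 0, 0], "hand": 0}, {"slide": [0, 0, 0.08], "delta_rot": [0, 0, 0], "hand": 0}, {"slide": [0, 0, 0.06], "delta_rot": [0, 0, 0], "hand": 0}, {"slide": [0, 0, 0.03], "delta_rot": [0, 0, 0], "hand": 0}, {"slide": [0, 0, 0], "delta_rot": [0, 0, 0], "hand": 0}]}}

```text
time_s: 9.93
eef_pos: [0.5695, 0.0343, 0.0496]
eef_rot: [-0.0, 0.738, 0.675, -0.0]
wrist_force: [0.6, 0.8, 0.7]
opening: 0.197
```

>>> {"fn": "drive_tool", "kwargs": {"deltas": [{"slide": [0, 0, 0.02], "delta_rot": [0, 0, 0], "hand": 0}, {"slide": [0, 0, 0.02], "delta_rot": [0, 0, 0], "hand": 0}, {"slide": [0, 0, 0], "delta_rot": [0, 0, 0], "hand": 0}, {"slide": [0, 0, 0], "delta_rot": [0, 0, 0], "hand": 0}, {"slide": [0, 0, 0], "delta_rot": [0, 0, 0], "hand": 0}]}}

```text
time_s: 10.55
eef_pos: [0.5698, 0.0343, 0.0486]
eef_rot: [0.0, 0.738, 0.675, 0.0]
wrist_force: [-2.6, -0.0, 5.2]
opening: 0.197
```

Run:
```python
from h import *
c=snap('wrist','w8.png'); o=ctrl.get_obs(); print(o['time_s'],o['eef_pos'],o['eef_rot'],o['wrist_force'])
c=snap('side','s8.png')
a=cv2.imread('pics/w8.png'); 
d=cv2.resize(a[215:315,230:330],None,fx=4,fy=4,interpolation=cv2.INTER_CUBIC)
b=cv2.resize(cv2.imread('pics/s8.png')[210:310,180:280],None,fx=4,fy=4,interpolation=cv2.INTER_CUBIC)
cv2.imwrite('pics/c8.png',np.hstack([d,b]))
```

```text
10.6 [0.56978581 0.0342461  0.0485864 ] [1.70990998e-04 7.37964909e-01 6.74839063e-01 6.26497401e-05] [-1.83201532 -0.02492933  5.98875121]
```

View pics/c8.png

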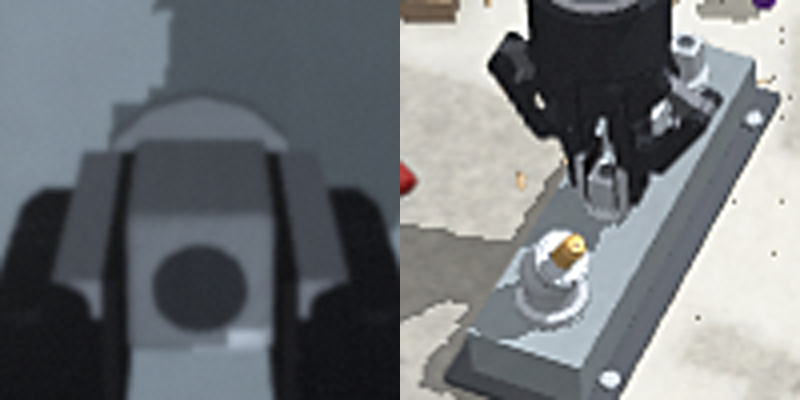

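>>> {"fn": "drive_tool", "kwargs": {"deltas": [{"slide": [0, 0, 0], "delta_rot": [0, 0, 0], "hand": 0.5}, {"slide": [0, 0, 0], "delta_rot": [0, 0, 0], "hand": 0.5}, {"slide": [0, 0, 0], "delta_rot": [0, 0, 0], "hand": 0.5}, {"slide": [0, 0, 0], "delta_rot": [0, 0, 0], "hand": 0.5}, {"slide": [0, 0, -0.2], "delta_rot": [0, 0, 0], "hand": 0.5}]}}

```text
time_s: 11.28
eef_pos: [0.5688, 0.0344, 0.0573]
eef_rot: [-0.001, 0.738, 0.675, -0.001]
wrist_force: [-0.2, -0.8, 1.0]
opening: 0.499
```

>>> {"fn": "drive_tool", "kwargs": {"deltas": [{"slide": [0, 0, -0.6], "delta_rot": [0, 0, 0], "hand": 0.5}, {"slide": [0, 0, -0.8], "delta_rot": [0, 0, 0], "hand": 0.5}, {"slide": [0, 0, -1], "delta_rot": [0, 0, 0], "hand": 0.5}, {"slide": [-0.5, 0, -0.6], "delta_rot": [0, 0, 0], "hand": 0.5}, {"slide": [-0.5, 0, 0], "delta_rot": [0, 0, 0], "hand": 0.5}]}}

```text
time_s: 11.9
eef_pos: [0.5672, -0.0162, 0.2124]
eef_rot: [0.003, 0.738, 0.675, 0.002]
wrist_force: [0.2, 0.1, -1.0]
opening: 0.501
```

Run:
```python
from h import *
c=snap('wrist','w9.png'); o=ctrl.get_obs(); print(o['time_s'],o['eef_pos'],o['eef_rot'],o['q'])
c=snap('side','s9.png')
d=cv2.resize(cv2.imread('pics/w9.png'),(533,400))
b=cv2.resize(cv2.imread('pics/s9.png')[210:310,190:256],None,fx=4,fy=4,interpolation=cv2.INTER_CUBIC)
cv2.imwrite('pics/c9.png',np.hstack([d,b]))
```

```text
11.95 [ 0.56612513 -0.01903686  0.21064285] [2.56544893e-03 7.38313872e-01 6.74452159e-01 5.74996673e-04] [-0.24201774  0.17782568  1.65351179 -0.00196062  1.30534963 -0.1511629 ]
```

View pics/c9.png

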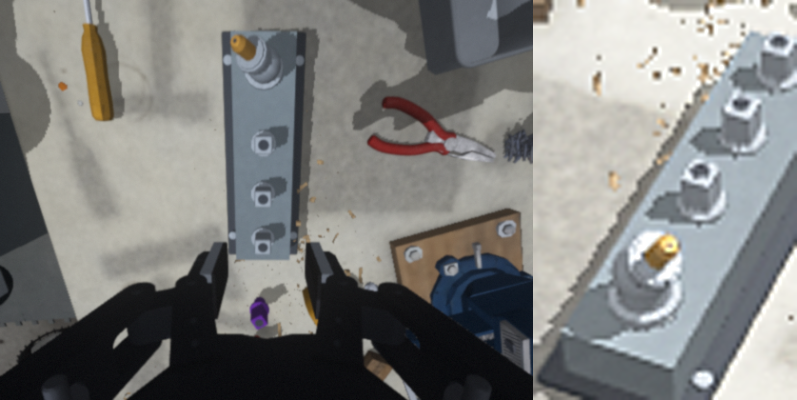

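Run:
```python
from h import *
def cr(f,x0,y0,w,h,k): return cv2.resize(cv2.imread(f'pics/{f}.png')[y0:y0+h,x0:x0+w],None,fx=k,fy=k,interpolation=cv2.INTER_CUBIC)
cv2.imwrite('pics/c10.png',np.vstack([np.hstack([cr('w5',150,60,80,60,5),cr('w6',225,80,80,60,5)]),np.hstack([cr('w9',230,25,80,60,5),cr('s9',190,255,80,60,5)])]))
```

```text
(no output)
```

View pics/c10.png

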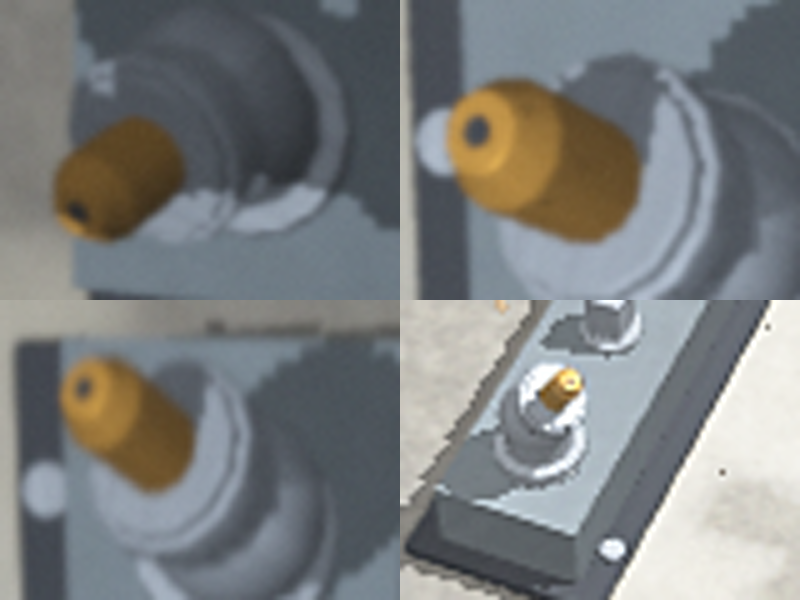

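Run:
```python
from h import *
O=[('w5',(165.,102.)),('w6',(240.,105.8)),('w9',(246.,42.2)),('s9',(223.6,270.6))]
print(tri(*O),tri(*O[:3]),tri(*O[1:3]),tri(O[0],O[1]),tri(O[1],O[3]))
b=np.array([.5757,.1107,.042])
t=tri(*O)[0]; d=t-b; print(d, np.degrees(np.arctan2(d[1],d[0])),np.hypot(*d[:2]))
```

```text
(array([0.55422182, 0.12141038, 0.10787607]), [0.6, 0.1, 0.6, 0.1]) (array([0.55431092, 0.12103868, 0.10937405]), [0.4, 0.3, 0.6]) (array([0.55379506, 0.12172827, 0.10457962]), [0.1, 0.1]) (array([0.5544748 , 0.12128306, 0.10954461]), [0.1, 0.1]) (array([0.55424169, 0.1213723 , 0.10763461]), [0.1, 0.1])
[-0.02147818  0.01071038  0.06587607] 153.49625717566911 0.024000507160013958
```

>>> {"fn": "drive_tool", "kwargs": {"deltas": [{"slide": [-0.8, -0.04, 0], "delta_rot": [0, 0, 0], "hand": 0.6}, {"slide": [-0.9, -0.04, 0], "delta_rot": [0, 0, 0], "hand": 0.6}, {"slide": [-0.9, -0.04, 0], "delta_rot": [0, 0, 0], "hand": 0.6}, {"slide": [-0.9, -0.04, 0], "delta_rot": [0, 0, 0], "hand": 0.6}, {"slide": [-0.9, -0.04, 0], "delta_rot": [0, 0, 0], "hand": 0.6}]}}

```text
time_s: 12.62
eef_pos: [0.5353, -0.2343, 0.2078]
eef_rot: [-0.0, 0.738, 0.675, 0.0]
wrist_force: [0.5, -0.8, 0.3]
opening: 0.596
```

>>> {"fn": "drive_tool", "kwargs": {"deltas": [{"slide": [-0.9, -0.04, 0], "delta_rot": [0, 0, 0], "hand": 0.6}, {"slide": [-0.8, -0.04, 0], "delta_rot": [0, 0, 0], "hand": 0.6}, {"slide": [-0.5, -0.02, 0], "delta_rot": [0, 0, 0], "hand": 0.6}, {"slide": [0, 0, 0], "delta_rot": [0, 0, 0], "hand": 0.6}, {"slide": [0, 0, 0], "delta_rot": [0, 0, 0], "hand": 0.6}]}}

```text
time_s: 13.25
eef_pos: [0.5209, -0.3416, 0.2076]
eef_rot: [-0.0, 0.738, 0.675, 0.0]
wrist_force: [1.1, 0.2, -0.9]
opening: 0.596
```

Run:
```python
from h import *
c=snap('wrist','w10.png'); o=ctrl.get_obs(); print(o['time_s'],o['eef_pos'],o['eef_rot'],o['q'])
p=proj('w10',[[.520,-.338,.082],[.52,-.338,0]]);print(p)
u,v=p[0].astype(int)
a=cv2.imread('pics/w10.png'); cv2.imwrite('pics/c11.png',np.hstack([cv2.resize(a,(480,360)),cv2.resize(a[v-25:v+35,u-25:u+25],(300,360),interpolation=cv2.INTER_CUBIC)])); print(u-25,v-25)
```

```text
13.3 [ 0.52104362 -0.34140731  0.20765699] [-3.83192043e-04  7.37615531e-01  6.75220805e-01  2.13652019e-04] [-7.70545318e-01  3.06383116e-01  1.50293081e+00  4.85398511e-04
  1.33301861e+00 -6.82391696e-01]
[[279.03834611 205.9288804 ]
 [279.25083805 189.56801452]]
254 180
```

View pics/c11.png

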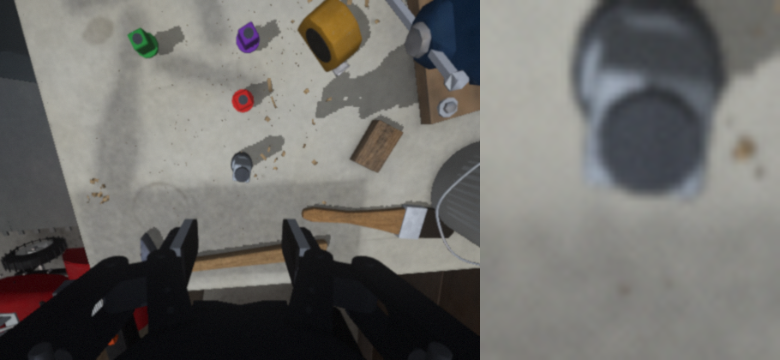

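Run:
```python
from h import *
f=lambda u,v:(254+(u-480)/6-.4,180+v/6-.4)
print(onz('w10',f(650,140),.082), tri(('w10',f(650,140)),('top0',(365.6,201.4)),('side0',(293.7,155)),('w1',(419.5,157.75))),onz('w1',(419.5,157.75),.082),onz('w2',(483,178),.082))
P=[onz('w10',f(*p),.074) for p in[(585,185),(700,195),(715,88),(595,80)]]
for i in range(4):
    e=P[(i+1)%4]-P[i];print(np.linalg.norm(e),np.degrees(np.arctan2(e[1],e[0])))
a=cv2.imread('pics/w10.png');cv2.imwrite('pics/c12.png',cv2.resize(a[175:220,255:310],None,fx=12,fy=12,interpolation=cv2.INTER_CUBIC))
```

```text
[ 0.522968  -0.3353449  0.082    ] (array([ 0.52211676, -0.3380837 ,  0.07456933]), [1.2, 1.6, 0.8, 1.3]) [ 0.52282964 -0.33443444  0.082     ] [ 0.52347363 -0.33455436  0.082     ]
0.018797518588299502 -10.125093921498502
0.017894398226637576 77.85749184132719
0.019252862480397634 171.13356463670596
0.017461319018911545 -100.71325171441134
```

View pics/c12.png

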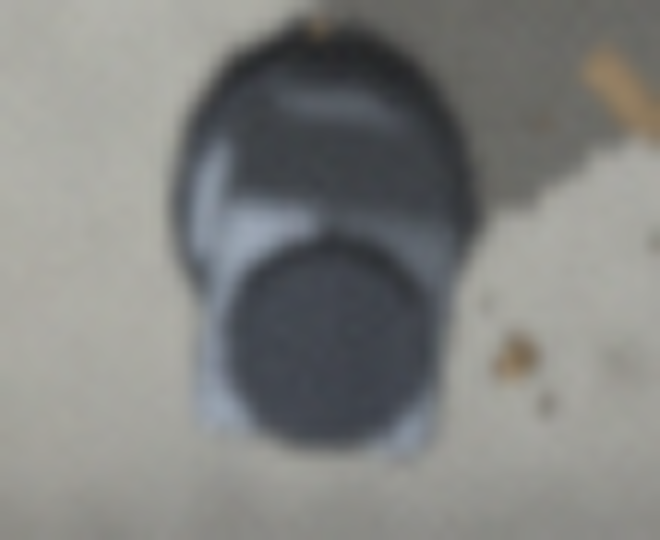

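>>> {"fn": "drive_tool", "kwargs": {"deltas": [{"slide": [0.156, 0.028, 0], "delta_rot": [0, 0, 0.03], "hand": 0.6}, {"slide": [0, 0, 0.5], "delta_rot": [0, 0, 0], "hand": 0.6}, {"slide": [0, 0, 0.8], "delta_rot": [0, 0, 0], "hand": 0.6}, {"slide": [0, 0, 0.7], "delta_rot": [0, 0, 0], "hand": 0.6}, {"slide": [0, 0, 0.1], "delta_rot": [0, 0, 0], "hand": 0.6}]}}

```text
time_s: 13.92
eef_pos: [0.5216, -0.3324, 0.1001]
eef_rot: [-0.003, 0.769, 0.64, -0.0]
wrist_force: [-0.3, 0.8, -0.6]
opening: 0.6
```

Run:
```python
from h import *
c=snap('wrist','w11.png'); o=ctrl.get_obs(); print(o['time_s'],o['eef_pos'],o['eef_rot'])
a=cv2.imread('pics/w11.png'); cv2.imwrite('pics/c13.png',cv2.resize(a[150:350,180:380],(600,600),interpolation=cv2.INTER_CUBIC))
```

```text
13.975 [ 0.52230209 -0.3333765   0.1013119 ] [-1.68272338e-03  7.68589425e-01  6.39740144e-01 -1.10810502e-04]
```

View pics/c13.png

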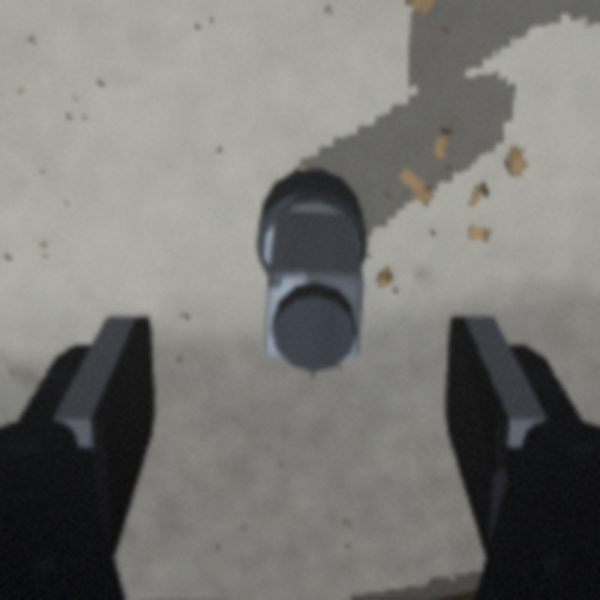

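```bash
cat >> h.py <<'E'
from scipy.spatial.transform import Rotation as Ro
def Rt(q): return Ro.from_quat([q[1],q[2],q[3],q[0]]).as_matrix()
E
python3 - <<'E'
from h import *
o=ctrl.get_obs();T=o['eef_pos'];R=Rt(o['eef_rot']);print(T,np.degrees(np.arctan2(R[1,1],R[0,1])))
p=onz('w11',(284.6,258.2),.082);print(p,(R.T@(p-T)*1e3).round(2))
E
```

```text
[ 0.52230209 -0.3333765   0.1013119 ] -10.454818499633074
[ 0.52350108 -0.3345649   0.082     ] [-0.99  1.45 19.31]
```

>>> {"fn": "drive_tool", "kwargs": {"deltas": [{"slide": [-0.01, 0.036, 0.3], "delta_rot": [0, 0, 0], "hand": 0.6}, {"slide": [0, 0, 0.5], "delta_rot": [0, 0, 0], "hand": 0.6}, {"slide": [0, 0, 0.4], "delta_rot": [0, 0, 0], "hand": 0.6}, {"slide": [0, 0, 0.15], "delta_rot": [0, 0, 0], "hand": 0.6}, {"slide": [0, 0, 0], "delta_rot": [0, 0, 0], "hand": 0.6}]}}

```text
time_s: 14.6
eef_pos: [0.5244, -0.336, 0.035]
eef_rot: [-0.0, 0.769, 0.639, -0.0]
wrist_force: [-0.2, -0.9, 0.2]
opening: 0.602
```

>>> {"fn": "drive_tool", "kwargs": {"deltas": [{"slide": [0, 0, 0], "delta_rot": [0, 0, 0], "hand": 0}, {"slide": [0, 0, 0], "delta_rot": [0, 0, 0], "hand": 0}, {"slide": [0, 0, 0], "delta_rot": [0, 0, 0], "hand": 0}, {"slide": [0, 0, 0], "delta_rot": [0, 0, 0], "hand": 0}, {"slide": [0, 0, 0], "delta_rot": [0, 0, 0], "hand": 0}]}}

```text
time_s: 15.22
eef_pos: [0.5251, -0.3366, 0.0363]
eef_rot: [0.001, 0.769, 0.639, 0.0]
wrist_force: [0.7, 0.7, 5.4]
opening: 0.226
```

Run:
```python
from h import *
c=snap('wrist','w12.png'); o=ctrl.get_obs(); print(o['time_s'],o['eef_pos'],o['eef_rot'],o['wrist_force'],o['opening']*85)
a=cv2.imread('pics/w12.png'); cv2.imwrite('pics/c14.png',cv2.resize(a[200:350,205:355],(600,600),interpolation=cv2.INTER_CUBIC))
```

```text
15.275 [ 0.5250874  -0.33657113  0.03629342] [9.04032749e-04 7.68983932e-01 6.39267455e-01 1.24821618e-04] [ 0.11712904 -0.04514585  5.99601493] 19.258440576146675
```

View pics/c14.png

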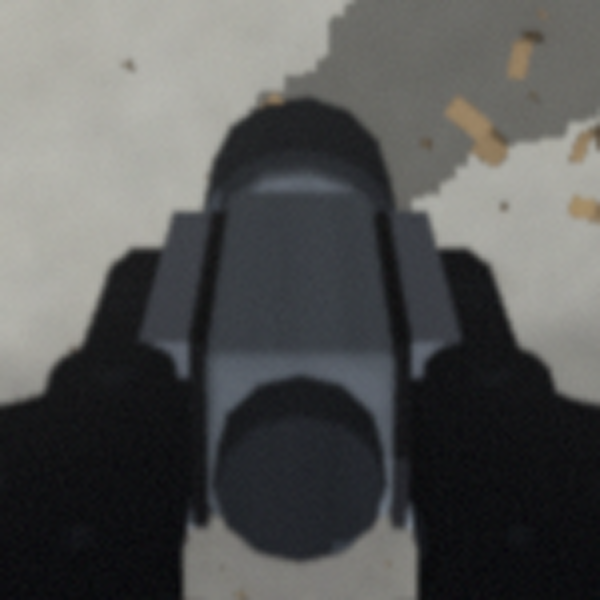

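Run:
```python
from h import *
T=np.array([.5251,-.3366,.0363]);R=Rt([0,.769,.6393,0])
for n,uv,z,off in[('cap',(279.6,318.4),.082,0),('sqfront',(279.6,287.6),.074,10),('finger tip front',(279.6,252.8),.0363,11),('finger tip front+2',(279.6,252.8),.0383,11),('nose bottom of sq',(279.6,247.5),.028,10),('nosetop',(279.6,223.8),.022,14.5),('nosebot',(279.6,223.8),.00,14.5)]:
    p=onz('w12',uv,z);print(n,((R.T@(p-T))*1e3-[off,0,0]).round(2)[:2])
```

```text
cap [ 1.73 -0.64]
sqfront [ 0.41 -0.64]
finger tip front [-1.67 -0.61]
finger tip front+2 [-0.81 -0.62]
nose bottom of sq [-1.07 -0.61]
nosetop [ 6.3  -0.62]
nosebot [-0.69 -0.59]
```

Run:
```python
from h import *
tip=np.array([.5543,.1213,.108])
a=cv2.imread('pics/w6.png');k=6
im=cv2.resize(a[80:150,225:325],None,fx=k,fy=k,interpolation=cv2.INTER_CUBIC)
for az,col in((143.5,(255,0,0)),(153.5,(0,0,255)),(163.5,(0,255,0))):
    n=np.array([.5*np.cos(np.radians(az)),.5*np.sin(np.radians(az)),.866])
    e1=np.cross(n,[0,0,1]);e1/=np.linalg.norm(e1);e2=np.cross(n,e1)
    th=np.linspace(0,2*np.pi,40)
    for s,r in((.022,.007),(.022,.0155),(.007,.007)):
        p=proj('w6',[tip-s*n+r*(np.cos(t)*e1+np.sin(t)*e2) for t in th]);p=((p-[225,80]+.5)*k).astype(int)
        cv2.polylines(im,[p.reshape(-1,1,2)],True,col,1)
cv2.imwrite('pics/c15.png',im)
```

```text
(no output)
```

View pics/c15.png

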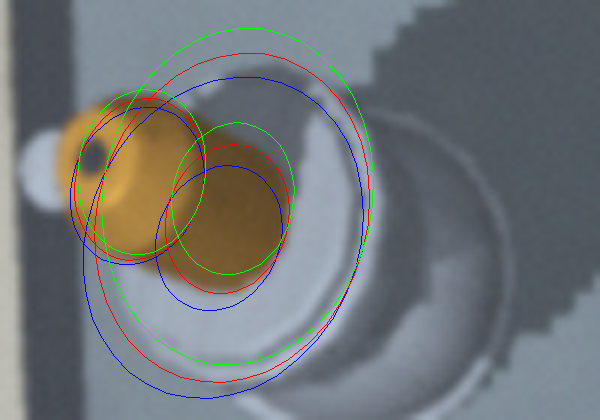

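>>> {"fn": "drive_tool", "kwargs": {"deltas": [{"slide": [0, 0, -0.3], "delta_rot": [0, 0, 0], "hand": 0}, {"slide": [0, 0, -0.7], "delta_rot": [0, 0, 0], "hand": 0}, {"slide": [0, 0, -1], "delta_rot": [0, 0, 0], "hand": 0}, {"slide": [0, 0, -1], "delta_rot": [0, 0, 0], "hand": 0}, {"slide": [0, 0, -0.8], "delta_rot": [0, 0, 0], "hand": 0}]}}

```text
time_s: 15.9
eef_pos: [0.5245, -0.336, 0.2281]
eef_rot: [0.001, 0.769, 0.639, 0.0]
wrist_force: [0.7, -0.7, -2.6]
opening: 0.226
```

```bash
cat >> h.py <<'E'
TIP=np.array([.5543,.1213,.108]);AZ=np.radians(153.5);N=np.array([.5*np.cos(AZ),.5*np.sin(AZ),.86603])
OFF=np.array([.0003,0,.0283])  # seat in tool frame
def plan(gap,tip=TIP,n=N,off=OFF):
    o=ctrl.get_obs();T=o['eef_pos'];R=Rt(o['eef_rot'])
    ax=np.cross(R[:,2],-n);s=np.linalg.norm(ax);ang=np.arctan2(s,-R[:,2]@n)
    rv=ax/max(s,1e-9)*ang;R2=Ro.from_rotvec(rv).as_matrix()@R
    goal=tip+gap*n-R2@off
    print('t',o['time_s'],'T',T.round(4),'q',o['q'].round(2),'F',o['wrist_force'].round(1),'open',round(o['opening'],3))
    seat=T+R@off; print('seat rel tip: along n %.2f mm'%((seat-tip)@n*1e3),'ang deg %.2f'%np.degrees(ang))
    print('goalTCP',goal.round(4),'slide(frac total, current tool axes)',(R.T@(goal-T)/.05).round(3),'rot frac',(R.T@rv/np.pi).round(4))
E
python3 -c "
from h import *
plan(.03)"
```

```text
t 15.9 T [ 0.5245 -0.336   0.2281] q [-0.76  0.29  1.48 -0.    1.37 -0.58] F [ 0.7 -0.7 -2.6] open 0.226
seat rel tip: along n -9.14 mm ang deg 29.92
goalTCP [0.5281 0.134  0.1585] slide(frac total, current tool axes) [ 9.257 -1.647  1.382] rot frac [-0.1598 -0.0456  0.    ]
```

>>> {"fn": "drive_tool", "kwargs": {"deltas": [{"slide": [0.6, -0.1, 0], "delta_rot": [0, 0, 0], "hand": 0}, {"slide": [0.9, -0.16, 0], "delta_rot": [0, 0, 0], "hand": 0}, {"slide": [0.9, -0.16, 0], "delta_rot": [0, 0, 0], "hand": 0}, {"slide": [0.9, -0.16, 0], "delta_rot": [0, 0, 0], "hand": 0}, {"slide": [0.9, -0.16, 0], "delta_rot": [0, 0, 0], "hand": 0}]}}

```text
time_s: 16.52
eef_pos: [0.5259, -0.1212, 0.2256]
eef_rot: [-0.0, 0.769, 0.639, -0.0]
wrist_force: [1.0, 0.3, -1.4]
opening: 0.228
```

>>> {"fn": "drive_tool", "kwargs": {"deltas": [{"slide": [0.9, -0.16, 0], "delta_rot": [0, 0, 0], "hand": 0}, {"slide": [0.9, -0.16, 0], "delta_rot": [0, 0, 0], "hand": 0}, {"slide": [0.9, -0.16, 0], "delta_rot": [0, 0, 0], "hand": 0}, {"slide": [0.9, -0.16, 0], "delta_rot": [0, 0, 0], "hand": 0}, {"slide": [0.9, -0.16, 0], "delta_rot": [0, 0, 0], "hand": 0}]}}

```text
time_s: 17.15
eef_pos: [0.5277, 0.1072, 0.2257]
eef_rot: [-0.0, 0.769, 0.639, -0.0]
wrist_force: [0.2, -0.1, -1.4]
opening: 0.228
```

>>> {"fn": "drive_tool", "kwargs": {"deltas": [{"slide": [0.5, 0, 0], "delta_rot": [0, 0, 0], "hand": 0}, {"slide": [0, 0, 0], "delta_rot": [-0.04, -0.0115, 0], "hand": 0}, {"slide": [0, 0, 0], "delta_rot": [-0.04, -0.0115, 0], "hand": 0}, {"slide": [0, 0, 0], "delta_rot": [-0.04, -0.0115, 0], "hand": 0}, {"slide": [0, 0, 0], "delta_rot": [-0.04, -0.0115, 0], "hand": 0}]}}

```text
time_s: 17.77
eef_pos: [0.5324, 0.1304, 0.226]
eef_rot: [0.238, 0.742, 0.617, 0.105]
wrist_force: [0.0, -0.5, -2.0]
opening: 0.226
```

```bash
python3 -c "
from h import *
plan(.03)"
```

```text
t 17.775 T [0.5324 0.1304 0.226 ] q [ 0.21 -0.08  1.99 -0.43  0.86  0.61] F [ 0.  -0.5 -2. ] open 0.226
seat rel tip: along n 85.74 mm ang deg 0.21
goalTCP [0.5281 0.134  0.1585] slide(frac total, current tool axes) [ 0.239 -0.735  1.112] rot frac [ 0.0011  0.0003 -0.    ]
```

>>> {"fn": "drive_tool", "kwargs": {"deltas": [{"slide": [0.12, -0.36, 0], "delta_rot": [0, 0, 0], "hand": 0}, {"slide": [0.12, -0.37, 0.2], "delta_rot": [0, 0, 0], "hand": 0}, {"slide": [0, 0, 0.5], "delta_rot": [0, 0, 0], "hand": 0}, {"slide": [0, 0, 0.4], "delta_rot": [0, 0, 0], "hand": 0}, {"slide": [0, 0, 0], "delta_rot": [0, 0, 0], "hand": 0}]}}

```text
time_s: 18.4
eef_pos: [0.5271, 0.1335, 0.1571]
eef_rot: [0.236, 0.743, 0.617, 0.102]
wrist_force: [0.4, 0.5, -2.2]
opening: 0.226
```

Run:
```python
from h import *
c=snap('wrist','w13.png');snap('side','s13.png');snap('top','t13.png')
plan(.02)
o=ctrl.get_obs();R=Rt(o['eef_rot']);T=o['eef_pos']
print(proj('w13',[TIP,T+R@[0.0003,0,.0363],T+R@[0,0,-.046]]),proj('s13',[TIP,T+R@[0,0,.0363]]))
a=cv2.imread('pics/w13.png')[150:350,180:380];b=cv2.imread('pics/s13.png')[220:300,190:270];d=cv2.imread('pics/t13.png')[160:230,160:230]
cv2.imwrite('pics/c16.png',np.vstack([np.hstack([cv2.resize(a,(400,400)),cv2.resize(b,(400,400),interpolation=cv2.INTER_CUBIC)]),]))
```

```text
t 18.55 T [0.5283 0.1343 0.1594] q [ 0.22  0.01  2.04 -0.49  0.72  0.71] F [-0.7  0.1 -0.9] open 0.226
seat rel tip: along n 30.70 mm ang deg 0.01
goalTCP [0.5326 0.1318 0.1499] slide(frac total, current tool axes) [-0.004 -0.011  0.214] rot frac [0.     0.0001 0.    ]
[[282.53909232 232.07551386]
 [283.55073266 243.34221105]
 [285.35601473 323.51073503]] [[223.54137726 270.4606545 ]
 [226.76078091 266.96247364]]
```

View pics/c16.png

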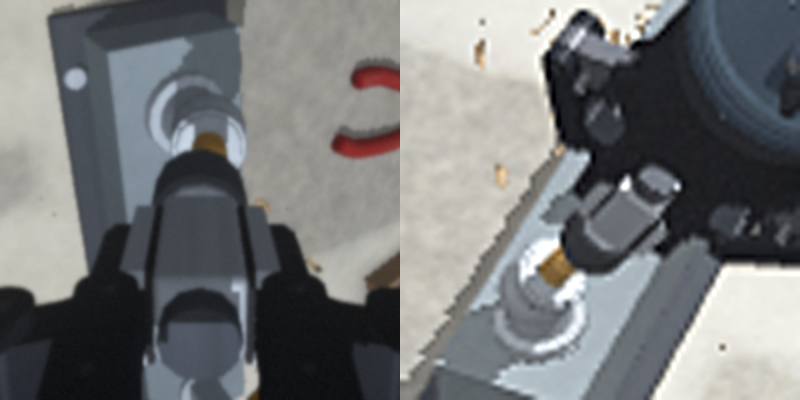

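Run:
```python
from h import *
o=ctrl.get_obs();R=Rt(o['eef_rot']);T=o['eef_pos']
k=7;x0,y0=235,185
im=cv2.resize(cv2.imread('pics/w13.png')[y0:y0+85,x0:x0+90],None,fx=k,fy=k,interpolation=cv2.INTER_CUBIC)
def circ(c,n,r,col):
    e1=np.cross(n,[0,0,1]);e1/=np.linalg.norm(e1);e2=np.cross(n,e1);th=np.linspace(0,2*np.pi,60)
    p=proj('w13',[c+r*(np.cos(t)*e1+np.sin(t)*e2) for t in th]);p=((p-[x0,y0]+.5)*k).astype(int);cv2.polylines(im,[p.reshape(-1,1,2)],True,col,1)
circ(TIP-.022*N,N,.007,(0,0,255));circ(TIP-.022*N,N,.0155,(0,0,255));circ(TIP,N,.004,(0,255,255))
z=R[:,2];circ(T+z*.0363,z,.0145,(0,255,0));circ(T+z*.0363-z*.028,z,.0145,(255,0,0))
cv2.imwrite('pics/c17.png',im)
```

```text
(no output)
```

View pics/c17.png

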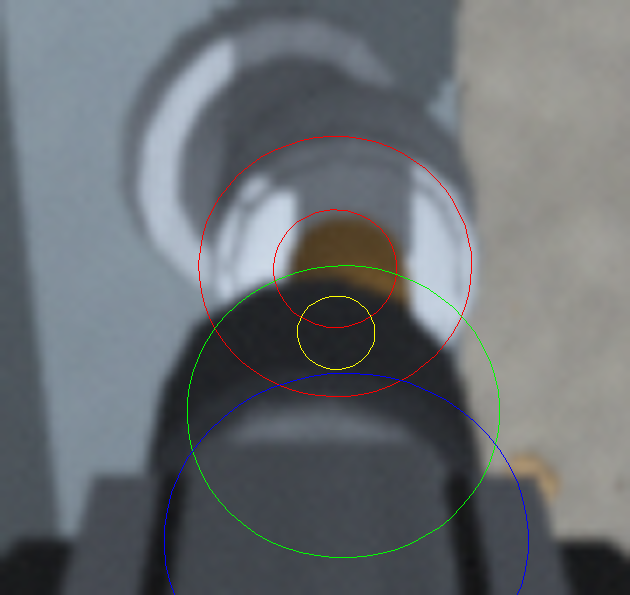

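```bash
cat > ov.py <<'E'
from h import *
import sys
nm=sys.argv[1]
o=ctrl.get_obs();snap('wrist',nm+'.png');o2=ctrl.get_obs();print(o['eef_pos'],o2['eef_pos'],o['eef_rot'],o2['eef_rot'])
R=Rt(o2['eef_rot']);T=o2['eef_pos']
cc=np.load('pics/'+nm+'.npz');c=-cc['R'].T@cc['t'];print('cam in tool',(R.T@(c-T)*1e3).round(2),(R.T@cc['R'].T)[:,2].round(4))
k=7;x0,y0=235,185
im=cv2.resize(cv2.imread('pics/'+nm+'.png')[y0:y0+85,x0:x0+90],None,fx=k,fy=k,interpolation=cv2.INTER_CUBIC)
def circ(c,n,r,col):
    e1=np.cross(n,[0,0,1]);e1/=np.linalg.norm(e1);e2=np.cross(n,e1);th=np.linspace(0,2*np.pi,60)
    p=proj(nm,[c+r*(np.cos(t)*e1+np.sin(t)*e2) for t in th]);p=((p-[x0,y0]+.5)*k).astype(int);cv2.polylines(im,[p.reshape(-1,1,2)],True,col,1)
circ(TIP-.022*N,N,.007,(0,0,255));circ(TIP-.022*N,N,.0155,(0,0,255));circ(TIP,N,.004,(0,255,255))
z=R[:,2];circ(T+z*.0363,z,.0145,(0,255,0));circ(T+z*.0363-z*.028,z,.0145,(255,0,0))
cv2.imwrite('pics/ov_'+nm+'.png',im)
plan(.02)
E
python3 ov.py w14
python3 - <<'E'
from h import *
for nm,T,q in(('w6',[.5687,.0363,.1262],[0,.7381,.6747,0]),('w12',[.5251,-.3366,.0363],[0,.769,.6393,0]),('w1',[.4338,-.2183,.2309],[0,.98514,.1717,0])):
    cc=np.load('pics/'+nm+'.npz');R=Rt(q);c=-cc['R'].T@cc['t'];print(nm,(R.T@(c-T)*1e3).round(2),(R.T@cc['R'].T)[:,2].round(4))
E
```

```text
[0.52834825 0.1342995  0.1593666 ] [0.52852756 0.13440213 0.15959043] [0.23694554 0.74286868 0.61736547 0.10422481] [0.23706797 0.74279399 0.61736069 0.1045067 ]
cam in tool [  70.38   -0.57 -142.98] [-2.761e-01 -5.000e-04  9.611e-01]
t 18.6 T [0.5285 0.1344 0.1596] q [ 0.22  0.01  2.04 -0.49  0.72  0.71] F [ 0.3  0.3 -1.1] open 0.229
seat rel tip: along n 30.83 mm ang deg 0.03
goalTCP [0.5326 0.1318 0.1499] slide(frac total, current tool axes) [-0.006 -0.016  0.217] rot frac [ 0.0002 -0.      0.    ]
w6 [  70.53   -0.99 -141.7 ] [-0.2765 -0.0031  0.961 ]
w12 [  70.65   -0.82 -142.76] [-0.2777  0.0011  0.9607]
w1 [  68.71    1.77 -142.95] [-2.768e-01  3.000e-04  9.609e-01]
```

View pics/ov_w14.png

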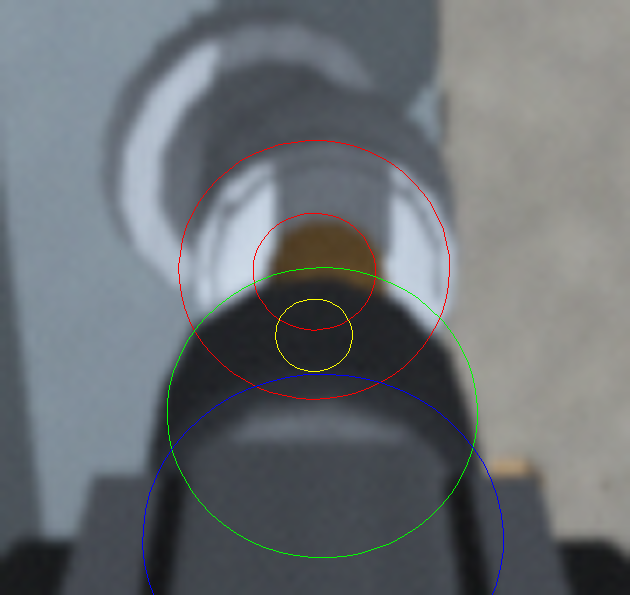

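>>> {"fn": "drive_tool", "kwargs": {"deltas": [{"slide": [-0.012, 0.014, 0.1], "delta_rot": [0, 0, 0], "hand": 0}, {"slide": [0, 0, 0.14], "delta_rot": [0, 0, 0], "hand": 0}, {"slide": [0, 0, 0.12], "delta_rot": [0, 0, 0], "hand": 0}, {"slide": [0, 0, 0], "delta_rot": [0, 0, 0], "hand": 0}, {"slide": [0, 0, 0], "delta_rot": [0, 0, 0], "hand": 0}]}}

```text
time_s: 19.23
eef_pos: [0.5368, 0.1294, 0.1432]
eef_rot: [0.237, 0.743, 0.618, 0.104]
wrist_force: [0.1, -0.1, -1.2]
opening: 0.227
```

```bash
python3 ov.py w15
python3 - <<'E'
from h import *
snap('side','s15.png')
a=cv2.imread('pics/ov_w15.png');b=cv2.imread('pics/s15.png')[225:305,185:225+40]
cv2.imwrite('pics/c18.png',np.hstack([cv2.resize(a,(424,400)),cv2.resize(b,(370,370),interpolation=cv2.INTER_CUBIC)[:400] if 0 else cv2.resize(b,(370,400),interpolation=cv2.INTER_CUBIC)]))
E
```

```text
[0.53676099 0.1294305  0.14315026] [0.53683798 0.12948592 0.1433361 ] [0.23667509 0.74288214 0.61753437 0.10374165] [0.23675157 0.74285439 0.61751021 0.10390957]
cam in tool [  70.43   -0.51 -142.99] [-2.760e-01 -3.000e-04  9.612e-01]
t 19.275 T [0.5368 0.1295 0.1433] q [ 0.2   0.05  2.04 -0.51  0.69  0.72] F [ 1.  -0.7 -1.5] open 0.227
seat rel tip: along n 11.94 mm ang deg 0.05
goalTCP [0.5326 0.1318 0.1499] slide(frac total, current tool axes) [ 0.008 -0.016 -0.161] rot frac [-0.0002  0.0001  0.    ]
```

View pics/c18.png

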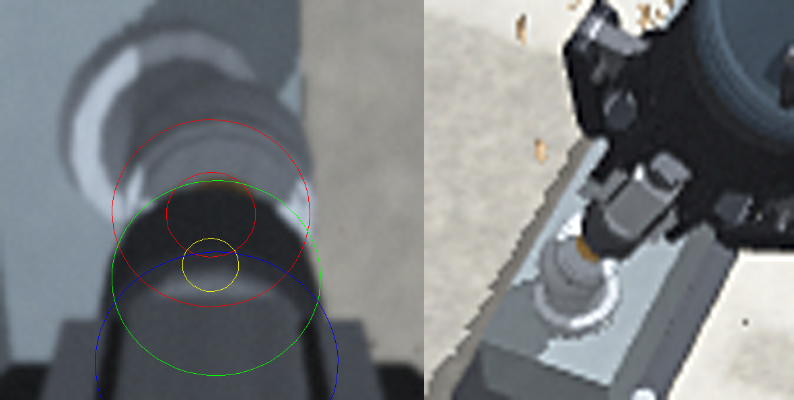

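>>> {"fn": "drive_tool", "kwargs": {"deltas": [{"slide": [-0.01, 0.016, 0.02], "delta_rot": [0, 0, 0], "hand": 0}, {"slide": [0, 0, 0.06], "delta_rot": [0, 0, 0], "hand": 0}, {"slide": [0, 0, 0.06], "delta_rot": [0, 0, 0], "hand": 0}, {"slide": [0, 0, 0.06], "delta_rot": [0, 0, 0], "hand": 0}, {"slide": [0, 0, 0], "delta_rot": [0, 0, 0], "hand": 0}]}}

```text
time_s: 19.95
eef_pos: [0.5417, 0.1265, 0.1347]
eef_rot: [0.237, 0.743, 0.618, 0.104]
wrist_force: [0.3, 0.2, -1.7]
opening: 0.23
```

```bash
python3 ov.py w16
```

```text
[0.54169408 0.12653108 0.13465017] [0.54176584 0.1265809  0.13484246] [0.23657599 0.7429369  0.61753173 0.10359113] [0.23663901 0.74290997 0.61752181 0.10369941]
cam in tool [  70.43   -0.5  -142.99] [-2.759e-01 -2.000e-04  9.612e-01]
t 20.0 T [0.5418 0.1266 0.1348] q [ 0.19  0.08  2.04 -0.52  0.67  0.73] F [-0.2  0.5 -2.3] open 0.225
seat rel tip: along n 1.73 mm ang deg 0.07
goalTCP [0.5326 0.1318 0.1499] slide(frac total, current tool axes) [ 0.02  -0.028 -0.365] rot frac [-0.0004  0.0002 -0.    ]
```

>>> {"fn": "drive_tool", "kwargs": {"deltas": [{"slide": [0, 0, 0.03], "delta_rot": [0, 0, 0], "hand": 0}, {"slide": [0, 0, 0.03], "delta_rot": [0, 0, 0], "hand": 0}, {"slide": [0, 0, 0.02], "delta_rot": [0, 0, 0], "hand": 0}, {"slide": [0, 0, 0], "delta_rot": [0, 0, 0], "hand": 0}, {"slide": [0, 0, 0], "delta_rot": [0, 0, 0], "hand": 0}]}}

```text
time_s: 20.62
eef_pos: [0.5436, 0.1259, 0.132]
eef_rot: [0.237, 0.743, 0.618, 0.104]
wrist_force: [-5.0, 1.8, 6.2]
opening: 0.225
```

```bash
python3 -c "
from h import *
plan(0);o=ctrl.get_obs();print('F.n',(o['wrist_force']+[0,0,1.5])@N)"
```

```text
t 20.625 T [0.5436 0.1259 0.132 ] q [ 0.19  0.08  2.04 -0.52  0.66  0.73] F [-5.   1.8  6.2] open 0.225
seat rel tip: along n -1.67 mm ang deg 0.03
goalTCP [0.5416 0.1273 0.1325] slide(frac total, current tool axes) [ 0.016 -0.034 -0.033] rot frac [-0.0001  0.0001 -0.    ]
F.n 9.297096052286783
```

>>> {"fn": "drive_tool", "kwargs": {"deltas": [{"slide": [0, 0, 0.03], "delta_rot": [0, 0, 0], "hand": 0}, {"slide": [0, 0, 0.03], "delta_rot": [0, 0, 0], "hand": 0}, {"slide": [0, 0, 0.03], "delta_rot": [0, 0, 0], "hand": 0}, {"slide": [0, 0, 0], "delta_rot": [0, 0, 0], "hand": 0}, {"slide": [0, 0, 0], "delta_rot": [0, 0, 0], "hand": 0}]}}

```text
time_s: 21.25
eef_pos: [0.5458, 0.1248, 0.1277]
eef_rot: [0.237, 0.743, 0.618, 0.104]
wrist_force: [-2.0, 1.0, 2.2]
opening: 0.227
```

```bash
python3 -c "
from h import *
plan(0);o=ctrl.get_obs();print('F.n',(o['wrist_force']+[0,0,1.5])@N)"
```

```text
t 21.25 T [0.5458 0.1248 0.1277] q [ 0.19  0.1   2.03 -0.52  0.65  0.73] F [-2.   1.   2.2] open 0.227
seat rel tip: along n -6.59 mm ang deg 0.03
goalTCP [0.5416 0.1273 0.1325] slide(frac total, current tool axes) [ 0.017 -0.033 -0.132] rot frac [-0.0002  0.0001  0.    ]
F.n 4.263701804326529
```

>>> {"fn": "drive_tool", "kwargs": {"deltas": [{"slide": [0, 0, 0.012], "delta_rot": [0, 0, 0], "hand": 0}, {"slide": [0, 0, 0.012], "delta_rot": [0, 0, 0], "hand": 0}, {"slide": [0, 0, 0], "delta_rot": [0, 0, 0], "hand": 0}, {"slide": [0, 0, 0], "delta_rot": [0, 0, 0], "hand": 0}, {"slide": [0, 0, 0], "delta_rot": [0, 0, 0], "hand": 0}]}}

```text
time_s: 21.88
eef_pos: [0.5463, 0.1246, 0.1268]
eef_rot: [0.237, 0.743, 0.618, 0.104]
wrist_force: [-1.5, 1.5, 2.2]
opening: 0.223
```

```bash
python3 -c "
from h import *
plan(0);o=ctrl.get_obs();print('F.n',(o['wrist_force']+[0,0,1.5])@N)"
```

```text
t 21.875 T [0.5463 0.1246 0.1268] q [ 0.19  0.1   2.03 -0.53  0.65  0.74] F [-1.5  1.5  2.2] open 0.223
seat rel tip: along n -7.71 mm ang deg 0.03
goalTCP [0.5416 0.1273 0.1325] slide(frac total, current tool axes) [ 0.017 -0.033 -0.154] rot frac [-0.0002  0.0001 -0.    ]
F.n 4.169788286696874
```

>>> {"fn": "drive_tool", "kwargs": {"deltas": [{"slide": [0, 0, 0.01], "delta_rot": [0, 0, 0], "hand": 0}, {"slide": [0, 0, 0.006], "delta_rot": [0, 0, 0], "hand": 0}, {"slide": [0, 0, 0], "delta_rot": [0, 0, 0], "hand": 0}, {"slide": [0, 0, 0], "delta_rot": [0, 0, 0], "hand": 0}, {"slide": [0, 0, 0], "delta_rot": [0, 0, 0], "hand": 0}]}}

```text
time_s: 22.5
eef_pos: [0.5466, 0.1244, 0.1261]
eef_rot: [0.237, 0.743, 0.618, 0.104]
wrist_force: [-2.4, 1.6, 4.9]
opening: 0.227
```

```bash
python3 -c "
from h import *
plan(0);o=ctrl.get_obs();print('F.n',(o['wrist_force']+[0,0,1.5])@N)
snap('side','s17.png');o=ctrl.get_obs();print('F.n',(o['wrist_force']+[0,0,1.5])@N)"
```

```text
t 22.5 T [0.5466 0.1244 0.1261] q [ 0.19  0.1   2.03 -0.53  0.64  0.74] F [-2.4  1.6  4.9] open 0.227
seat rel tip: along n -8.49 mm ang deg 0.03
goalTCP [0.5416 0.1273 0.1325] slide(frac total, current tool axes) [ 0.017 -0.033 -0.17 ] rot frac [-0.0001  0.0001 -0.    ]
F.n 6.927055626364464
F.n 5.847131362633366
```

>>> {"fn": "drive_tool", "kwargs": {"deltas": [{"slide": [0, 0, 0.006], "delta_rot": [0, 0, 0], "hand": 0}, {"slide": [0, 0, 0], "delta_rot": [0, 0, 0], "hand": 0}, {"slide": [0, 0, 0], "delta_rot": [0, 0, 0], "hand": 0}, {"slide": [0, 0, 0], "delta_rot": [0, 0, 0], "hand": 0}, {"slide": [0, 0, 0], "delta_rot": [0, 0, 0], "hand": 0}]}}

```text
time_s: 23.18
eef_pos: [0.5468, 0.1243, 0.1258]
eef_rot: [0.237, 0.743, 0.617, 0.104]
wrist_force: [-2.8, 1.1, 4.3]
opening: 0.228
```

>>> {"fn": "drive_tool", "kwargs": {"deltas": [{"slide": [0, 0, 0], "delta_rot": [0, 0, 0], "hand": 0}, {"slide": [0, 0, 0], "delta_rot": [0, 0, 0], "hand": 0}, {"slide": [0, 0, 0], "delta_rot": [0, 0, 0], "hand": 0}, {"slide": [0, 0, 0], "delta_rot": [0, 0, 0], "hand": 0}, {"slide": [0, 0, 0], "delta_rot": [0, 0, 0], "hand": 0}]}}

```text
time_s: 23.8
eef_pos: [0.5467, 0.1243, 0.1258]
eef_rot: [0.237, 0.743, 0.618, 0.104]
wrist_force: [-2.9, 1.8, 4.3]
opening: 0.226
```

```bash
python3 ov.py w18
python3 - <<'E'
from h import *
for i in range(3):
    snap('side','s18.png');o=ctrl.get_obs();print('F.n',(o['wrist_force']+[0,0,1.5])@N,o['eef_pos'],o['opening'])
a=cv2.imread('pics/ov_w18.png');b=cv2.imread('pics/s18.png')[205:305,180:280]
cv2.imwrite('pics/c19.png',np.hstack([cv2.resize(a,(390,370)),cv2.resize(b,(370,370),interpolation=cv2.INTER_CUBIC)]))
E
```

```text
[0.54673494 0.12426053 0.12577248] [0.54673652 0.12427687 0.12576379] [0.2367783  0.74281804 0.61753641 0.10395275] [0.23675616 0.7428404  0.61751411 0.10397588]
cam in tool [  70.46   -0.37 -143.17] [-2.758e-01  1.000e-04  9.612e-01]
t 23.85 T [0.5467 0.1243 0.1258] q [ 0.19  0.1   2.03 -0.53  0.64  0.74] F [-2.3  2.5  6.1] open 0.225
seat rel tip: along n -8.87 mm ang deg 0.04
goalTCP [0.5326 0.1318 0.1499] slide(frac total, current tool axes) [ 0.018 -0.032 -0.577] rot frac [-0.0002  0.0001  0.    ]
F.n 7.027679193803259 [0.54675315 0.12427135 0.12581214] 0.22601973949829077
F.n 6.9797767465725435 [0.54678146 0.1242879  0.12583136] 0.2229168496651775
F.n 6.9086079643382465 [0.54675424 0.1242835  0.12579123] 0.2228685214862822
```

View pics/c19.png

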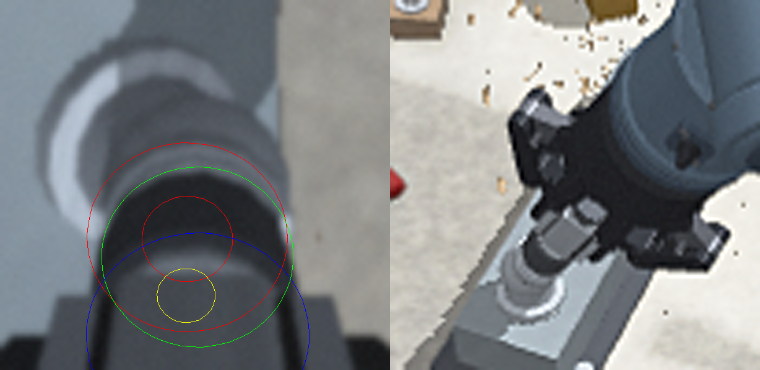

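```bash
python3 -c "
from h import *
print(ctrl.hand_in());o=ctrl.get_obs();print(o['time_s'],o['wrist_force'],o['opening'])"
```

```text
the job is handed in; nothing more can be done
None
the job is handed in; nothing more can be done
```

I handed the job in at about 24 s. The spare plug is in the empty port and released, and the gripper is still pressing the coupler onto the nipple. `hand_in` gave no verdict, so the result below rests on my own checks.

- **Spare plug:** The empty port was port_2, the one nearest the fitting. The plug met no force on the way in and seated at about 6 N. After I let go, the side view showed it standing like the two fitted plugs, which looked unmoved.
- **Coupler:** I gripped it by its flats, tilted it 30° and pressed along the nipple.
    - **Force:** It rose to about 9 N, dropped to about 4 N at the snap, then climbed again and held steady at about 7 N. That puts the nipple about 9 mm in by the stated force curve.
    - **Alignment:** The tool axis was within 0.1° of my estimate of the nipple's direction.
- **Bystanders:** I kept the arm clear of the screwdriver, tape measure and hammer, but did not measure them again at the end.

**Disagreement in the checks:** The wrist camera and my triangulated nipple tip differed by about 1–2 mm sideways. I corrected towards the camera; the socket has 3 mm of clearance all round, and the push showed almost no sideways force.

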